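# Case up the colour specimens and put them in the drawer

## Robot

A 7-joint arm with a two-finger parallel gripper is mounted at the origin on the work surface. World frame = base frame: x ahead of the robot, y to its left, z up, the work surface at z = 0. Lengths are in m, angles in rad, forces in N, time in s.
With the tool pointing down it reaches from about 0.4 to 0.85 m from the base axis. Payload 4.5 kg.
Tool frame: the origin (TCP) lies midway between the tips of the shut fingers; the grasp point (between the pads) lies 19 mm behind it; z points along the fingers, y is the line along which they close (so a half turn about z gives the same grasp; the last joint's range is limited). The gripper opens to 88 mm and grips with 3 to 60 N. Pads are 18 mm wide; open, the fingers measure 123 mm over their backs; the gripper's body (75 mm by 187 mm) begins 45 mm behind the grasp point.
Start: joints at [-1.299, 0.689, -0.195, 1.565, 0.157, 0.902, -0.215], TCP at [0.147, 0.607, 0.239] pointing down, gripper open.
Joint ranges: [-3.01, 3.01], [-0.46, 2.08], [-1.47, 1.51], [0.13, 2.56], [-1, 4.14], [0.04, 2.09], [-2.66, 2.66]. Speed limits (rad/s): [2.57, 2.57, 3.14, 3.14, 3.14, 3.14, 3.14].

## Interface

Orientations are given as a unit quaternion [x, y, z, w].
In Python, from plant import r gives the robot as it stands.
- The arm moves only by the tool carry_out, never from a script. Its argument "plan" is a list of rows, each an object with "rot": the turn, a rotation vector about the tool's x, y, z in rad, a list of three; "xyz": the shift along the tool's x, y, z in m, a list of three; "grip": the closure in counts, from 0 (fully open) to 255 (shut). In form: [{"rot": [wx, wy, wz], "xyz": [dx, dy, dz], "grip": grip}, ...]. A call has 1 to 8 rows; each row is the pose to reach, as a shift and turn from the pose commanded when the call began, along the tool's axes at that moment; what a row does not reach only later rows make up. A row lasts 1/12 s, in which the tool goes at most 41.7 mm and 7.16 degrees, less where a joint would pass 70% of its speed; a pose out of reach is approached as far as the arm can. A call with a gripper value outside its range is refused whole. The fingers move at their own pace and stop on an object; "squeeze" is the grip in N (left out, the last holds). Time passes only in rows, so rows that repeat a pose let the fingers close. It gives the time, the measured TCP pose, the force, the opening and the grip force at its end, in the units of the state.
- r.get_state(): the state, without advancing time (a new reading comes with each control period).
- r.snapshot(name): name is "side" or "top"; returns the picture (480x640x3 uint8, red, green, blue); there is no depth.
- r.camera_params(name): a dict with "fx", "fy", "cx", "cy" (pixels), "distortion" ([k1, k2, p1, p2, k3] as OpenCV has them; the pictures are not rectified), "position" and "attitude" of the camera in the world. Camera axes: x right, y down, z forward; pixel columns grow to the right and rows downward; lengths in m; the calibration is good to about 2 mm. A picture is of the moment at which its call begins. camera_params takes no time and is no camera call.
- r.finish_job(): hands the job in; it is judged then, once.
The state is a dict: "clock": time; "q": joint angles; "qd": joint speeds; "joint_torque": joint torques, N m; "tool_pos": TCP position; "eef_rot": TCP orientation; "contact_force": force on the tool from outside, world axes, zero at the start; "moment": the same for the moment, N m; "opening": opening from 0.0 (shut) to 1.0 (fully open); "finger_force": force on a finger pad.
Only numpy, scipy, OpenCV 4.12 (cv2) and the standard library are available. Lean on these libraries where they do the work, as an engineer would, in place of code of your own. Each camera call takes 0.05 s, during which the arm holds its last target. There are 200 camera calls.

## Task

Put away the colour specimens: set every open specimen case upright in the open drawer, with the lid of matching shape and size seated fully down on it, then slide the drawer fully shut without slamming it. A lid whose case is not on the bench stays on the bench, and the other things on the bench are left where they are.

Things in the scene. Friction and masses are not known exactly. Their poses are not given: they have to be found in the camera images.
- unit: low flat drawer unit of grey sheet metal, fixed to the bench, 215 deep, 390 wide, 95 high (mm); origin at the foot of its front face, mid width; x points into the unit (away from the robot), y to its left, z up. Its single drawer slides out along its -x; the mouth reaches up to 87 above the bench
- drawer (a joint): how far the drawer is pulled out, m: 0 is fully shut, 0.18 is the end stop; it starts well open (0.155 to 0.178). It stays where it is left; sliding it takes about 2 N plus damping of 6 N per m/s
- drawer_in (a point): on the drawer's inner floor (12 above the bench) at the front panel's inner face, mid width; axes as the unit's. Inside: 195 along +x, 170 either side in y; side and back walls rise 34 over the floor; front panel 12 thick (to -x), 390 wide, top 86 above the bench. Only x less than the pulled-out length is open above, the rest is under the unit's top (mm)
- drawer_handle (a point): centre of the drawer's horizontal bar handle, 62 above the bench, about 10 thick, 120 long along the unit's y, its centre 35 in front of the front panel's outer face; axes as the unit's
- case_large: mm: origin at the centre of its underside, z up. An open specimen case of white plastic, 34 high, walls 4 thick, a grey plaque fixed inside well below the rim; 0.08 to 0.17 kg, may be absent. Round, 62 outer diameter
- case_small: mm: origin at the centre of its underside, z up. An open specimen case of white plastic, 34 high, walls 4 thick, a grey plaque fixed inside well below the rim; 0.08 to 0.17 kg, may be absent. Round, 46 outer diameter
- case_square: mm: origin at the centre of its underside, z up. An open specimen case of white plastic, 34 high, walls 4 thick, a grey plaque fixed inside well below the rim; 0.08 to 0.17 kg, may be absent. Square, 56 x 56 outside
- case_oblong: mm: origin at the centre of its underside, z up. An open specimen case of white plastic, 34 high, walls 4 thick, a grey plaque fixed inside well below the rim; 0.08 to 0.17 kg, may be absent. Oblong, 66 (along x) by 40 (along y) outside
- lid_large: mm: origin at the centre of its underside, z up. White plastic lid, 50 g, lying right way up: a locating plug 6 high (2 play each side in its case), a plate 5 thick (top at 11), a black grip bar 14 wide (y), 34 long (x), heights 11 to 33. Seated, its plate rests on the case's rim, its origin 28 above the case's. Round, plate diameter 61, for the large round case
- lid_small: mm: origin at the centre of its underside, z up. White plastic lid, 50 g, lying right way up: a locating plug 6 high (2 play each side in its case), a plate 5 thick (top at 11), a black grip bar 14 wide (y), 30 long (x), heights 11 to 33. Seated, its plate rests on the case's rim, its origin 28 above the case's. Round, plate diameter 45, for the small round case
- lid_square: mm: origin at the centre of its underside, z up. White plastic lid, 50 g, lying right way up: a locating plug 6 high (2 play each side in its case), a plate 5 thick (top at 11), a black grip bar 14 wide (y), 34 long (x), heights 11 to 33. Seated, its plate rests on the case's rim, its origin 28 above the case's. Square, plate 55 x 55, for the square case, any quarter turn
- lid_oblong: mm: origin at the centre of its underside, z up. White plastic lid, 50 g, lying right way up: a locating plug 6 high (2 play each side in its case), a plate 5 thick (top at 11), a black grip bar 14 wide (y), 34 long (x), heights 11 to 33. Seated, its plate rests on the case's rim, its origin 28 above the case's. Oblong, plate 65 (x) by 39 (y), for the oblong case, either way round
- ref_tile: bystander, loose, leave alone: flat black square 50 x 50 x 10 with a white disc in its top, lying among the cases and lids (mm)
- zero_trap: bystander, loose, leave alone: dark steel stepped cylinder, 42 across and 32 high, standing (mm)
- mouse: bystander, loose, leave alone: black computer mouse, 100 x 58 x 26 (mm)
- cleaner: bystander, loose, leave alone: white bottle, 56 across, 150 high, standing (mm)
- dust_brush: bystander, loose, leave alone: brush lying flat, 170 long (mm)
- pad: bystander, loose, leave alone: paper pad, 100 x 75 x 14 (mm)
Not all that is in view belongs to the job. What is shaped like the lid_oblong but green is not meant.

How it is judged:
On the way:
1. every case stands in the drawer with its own lid seated, the drawer still open (horizontal distance between lid_large and case_large below 0.006 m and z of lid_large in the frame of case_large between 0.024 and 0.031 m and x of case_large in the frame of drawer_in between 0 and 0.195 m and y of case_large in the frame of drawer_in between -0.17 and 0.17 m and z of case_large in the frame of drawer_in between -0.006 and 0.006 m and angle between each of case_large, case_small, case_square, case_oblong's own z axis and vertical below 0.12 rad and horizontal distance between lid_small and case_small below 0.006 m and z of lid_small in the frame of case_small between 0.024 and 0.031 m and x of case_small in the frame of drawer_in between 0 and 0.195 m and y of case_small in the frame of drawer_in between -0.17 and 0.17 m and z of case_small in the frame of drawer_in between -0.006 and 0.006 m and horizontal distance between lid_square and case_square below 0.006 m and z of lid_square in the frame of case_square between 0.024 and 0.031 m and x of case_square in the frame of drawer_in between 0 and 0.195 m and y of case_square in the frame of drawer_in between -0.17 and 0.17 m and z of case_square in the frame of drawer_in between -0.006 and 0.006 m and horizontal distance between lid_oblong and case_oblong below 0.006 m and z of lid_oblong in the frame of case_oblong between 0.024 and 0.031 m and x of case_oblong in the frame of drawer_in between 0 and 0.195 m and y of case_oblong in the frame of drawer_in between -0.17 and 0.17 m and z of case_oblong in the frame of drawer_in between -0.006 and 0.006 m and value of joint drawer above 0.05 m), for 0.2 s.
At the end, for the whole second after the job is handed in: Every case that is present stands upright on the drawer's floor (within 0.12 rad, within 6 mm of the floor), its own lid centred on it within 6 mm and down on the rim (within 3 mm); the drawer is shut to within 6 mm; a lid without a case lies on the bench (horizontal distance between lid_large and case_large below 0.006 m and z of lid_large in the frame of case_large between 0.024 and 0.031 m and x of case_large in the frame of drawer_in between 0 and 0.195 m and y of case_large in the frame of drawer_in between -0.17 and 0.17 m and z of case_large in the frame of drawer_in between -0.006 and 0.006 m and angle between each of case_large, case_small, case_square, case_oblong's own z axis and vertical below 0.12 rad and horizontal distance between lid_small and case_small below 0.006 m and z of lid_small in the frame of case_small between 0.024 and 0.031 m and x of case_small in the frame of drawer_in between 0 and 0.195 m and y of case_small in the frame of drawer_in between -0.17 and 0.17 m and z of case_small in the frame of drawer_in between -0.006 and 0.006 m and horizontal distance between lid_square and case_square below 0.006 m and z of lid_square in the frame of case_square between 0.024 and 0.031 m and x of case_square in the frame of drawer_in between 0 and 0.195 m and y of case_square in the frame of drawer_in between -0.17 and 0.17 m and z of case_square in the frame of drawer_in between -0.006 and 0.006 m and horizontal distance between lid_oblong and case_oblong below 0.006 m and z of lid_oblong in the frame of case_oblong between 0.024 and 0.031 m and x of case_oblong in the frame of drawer_in between 0 and 0.195 m and y of case_oblong in the frame of drawer_in between -0.17 and 0.17 m and z of case_oblong in the frame of drawer_in between -0.006 and 0.006 m and (height (world z) of lid_large below 0.008 m or height (world z) of lid_large between 0.036 and 0.046 m) and (height (world z) of lid_small below 0.008 m or height (world z) of lid_small between 0.036 and 0.046 m) and (height (world z) of lid_square below 0.008 m or height (world z) of lid_square between 0.036 and 0.046 m) and (height (world z) of lid_oblong below 0.008 m or height (world z) of lid_oblong between 0.036 and 0.046 m) and value of joint drawer below 0.006 m); the robot touches nothing.
It fails at once if the drawer is slammed (faster than 0.4 m/s) (velocity of joint drawer below -0.4 m/s or velocity of joint drawer above 0.4 m/s).
It fails at once if a bystander is moved more than 5 cm (distance of any of ref_tile, zero_trap, mouse, cleaner, dust_brush, pad from where it was at the start of the episode above 0.05 m).
Of case_large, case_small, case_square, case_oblong only 3 to 4 are there at a start; the rules pass over those that are not, and their reading is None.
At some moment in a run one of case_large, case_small, case_square, case_oblong may be knocked a few centimetres aside while the robot is not near it.
Once in a run the grip may slacken for a moment while it holds something.
It also fails if it takes over 210 s, if anything falls off the work surface, if the arm or the gripper's body presses on something with over 40 N, if the wrist force passes 120 N, or if a joint passes its speed limit or range.

## Working session

There is one attempt and no reset: what is moved stays moved. The work goes in short steps, Python scripts to look and compute and a tool call to move; the robot and the scene stay as the last step left them, time stands still between calls to the robot, and variables do not carry over. Pictures are saved under pics/ and viewed, at most 14 in all, crops included, and the job is handed in when it is done.

Besides the shell and the picture viewer there is one more tool, called after ">>>" as a command line: name --argument value ..., lists and objects as JSON in quotes. carry_out: Moves the arm, as the interface text tells. Its arguments: {"type":"object","properties":{"plan":{"type":"array"},"squeeze":{"type":"number"}},"required":["plan"]}

```bash
mkdir -p pics; ls
python3 - <<'E'
from plant import r
import cv2
for n in("side","top"):
    cv2.imwrite(f"pics/{n}0.png",r.snapshot(n)[:,:,::-1]); print(r.camera_params(n))
print(r.get_state())
E
```

```text
pics
{'fx': 478.7348631136638, 'fy': 478.7348631136638, 'cx': 323.2753076167543, 'cy': 234.54934174146422, 'distortion': array([-0.0024371,  0.       ,  0.       ,  0.       ,  0.       ]), 'position': array([ 0.21651824, -0.9197555 ,  0.74483098]), 'attitude': array([ 0.87295544, -0.15189667,  0.07840063, -0.45686928])}
{'fx': 452.33074561347485, 'fy': 452.33074561347485, 'cx': 319.113141800765, 'cy': 240.81739175936303, 'distortion': array([-0.11694914,  0.        ,  0.        ,  0.        ,  0.        ]), 'position': array([ 0.3766803 , -0.01971423,  1.2001212 ]), 'attitude': array([-0.7036431 ,  0.70819163, -0.04721325,  0.03349485])}
{'clock': 0.1, 'q': array([-1.29921908,  0.68988269, -0.19450183,  1.56621053,  0.15728889,
        0.90247012, -0.21510955]), 'qd': array([ 0.00029298, -0.00250751, -0.00048631, -0.00168459, -0.0004526 ,
        0.00119723, -0.00042285]), 'joint_torque': array([-2.33376413e-03, -5.28507221e+01, -1.27089500e+00, -1.53841031e+01,
       -5.24212781e-02,  1.99720605e-03,  3.91598212e-05]), 'tool_pos': array([0.14713342, 0.60687589, 0.23800849]), 'eef_rot': array([ 1.18587787e-01,  9.92943256e-01, -7.90650869e-04, -3.65254354e-05]), 'contact_force': array([-0.76448116,  0.75262644, -0.41107761]), 'moment': array([-0.01717762,  0.00670255, -0.00139425]), 'finger_force': 0.0, 'opening': 0.9998548256232137}
```

View pics/top0.png

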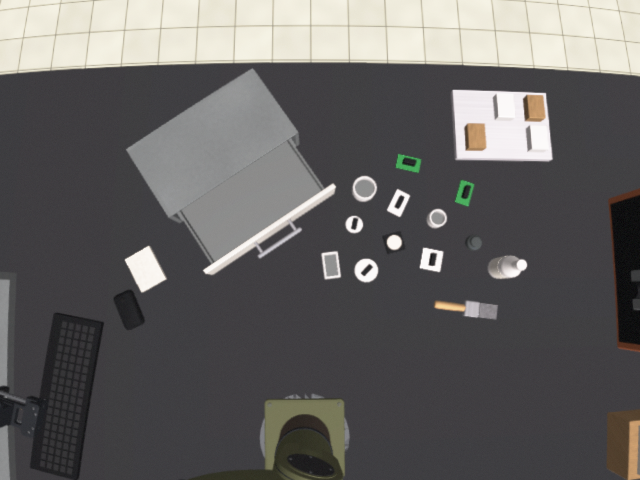

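View pics/side0.png

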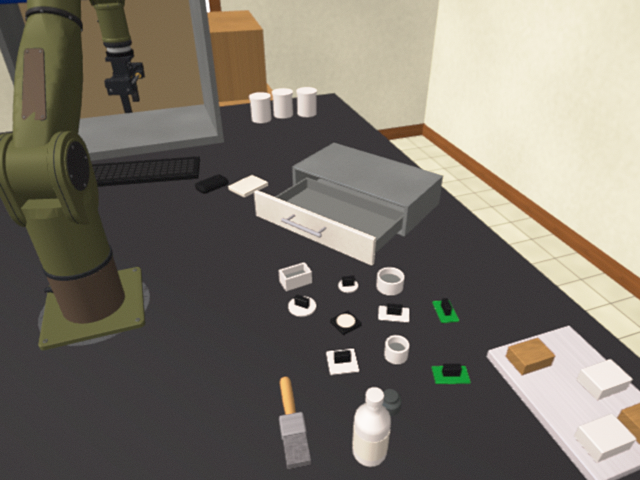

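The top view shows these at about (col,row):
- **Cases:** large round (365,189), small round (437,219) and oblong (331,265). There is no square case.
- **Lids:** large (366,270), small (354,225), white oblong (398,203) and square (432,260). The square lid stays on the bench.
- **Decoys:** the green lid-like things at (408,163) and (465,193).

Next I'll confirm this in an enlarged crop and fit the models to both views.

```bash
cat > h.py <<'E'
import numpy as np, cv2
from scipy.spatial.transform import Rotation as R
from scipy.optimize import minimize
from plant import r
S=4
def proj(n,P):
    c=r.camera_params(n); Rm=R.from_quat(c['attitude']).as_matrix()
    Pc=(np.atleast_2d(P)-c['position'])@Rm
    K=np.array([[c['fx'],0,c['cx']],[0,c['fy'],c['cy']],[0,0,1]])
    return cv2.projectPoints(Pc.reshape(-1,1,3),np.zeros(3),np.zeros(3),K,c['distortion'])[0].reshape(-1,2)
def tri(pt,ps):  # triangulate from top and side pixels
    A=[];B=[]
    for n,p in(('top',pt),('side',ps)):
        o,d=ray(n,p); M=np.eye(3)-np.outer(d,d); A.append(M);B.append(M@o)
    return np.linalg.solve(sum(A),sum(B))
def ray(n,p):
    c=r.camera_params(n); K=np.array([[c['fx'],0,c['cx']],[0,c['fy'],c['cy']],[0,0,1]])
    u=cv2.undistortPoints(np.array(p,float).reshape(1,1,2),K,c['distortion']).ravel()
    d=R.from_quat(c['attitude']).as_matrix()@np.array([u[0],u[1],1]); return c['position'],d/np.linalg.norm(d)
def plane(n,p,z):
    o,d=ray(n,p); return o+d*(z-o[2])/d[2]
a=np.linspace(0,2*np.pi,40,endpoint=False)
def circ(d): return np.c_[np.cos(a),np.sin(a)]*d/2
def rect(l,w): return np.array([[1,1],[-1,1],[-1,-1],[1,-1]])*[l/2,w/2]
def prism(f,z0,z1): return np.vstack([np.c_[f,np.full(len(f),z)] for z in(z0,z1)])
M={'case_large':(prism(circ(.062),0,.034),None),'case_small':(prism(circ(.046),0,.034),None),'case_oblong':(prism(rect(.066,.04),0,.034),None),'case_square':(prism(rect(.056,.056),0,.034),None),
 'lid_large':(prism(circ(.061),.006,.011),prism(rect(.034,.014),.011,.033)),'lid_small':(prism(circ(.045),.006,.011),prism(rect(.030,.014),.011,.033)),
 'lid_oblong':(prism(rect(.065,.039),.006,.011),prism(rect(.034,.014),.011,.033)),'lid_square':(prism(rect(.055,.055),.006,.011),prism(rect(.034,.014),.011,.033))}
def sil(n,P,o,sh):
    p=(proj(n,P)-o+.5)*S-.5
    h=cv2.convexHull(np.round(p*16).astype(np.int32)); m=np.zeros((sh[0]*S,sh[1]*S),np.uint8)
    cv2.fillConvexPoly(m,h,255,cv2.LINE_AA,4); return cv2.resize(m,(sh[1],sh[0]),interpolation=cv2.INTER_AREA)/255.
def fit(name,x0,imgs,zfree=True,rad=.05):
    body,bar=M[name]; W={}
    for n in imgs:
        c=proj(n,[[x0[0],x0[1],.02]])[0]; h=24 if n=='top' else 30; o=np.round(c-h).astype(int)
        g=imgs[n].min(2).astype(float)[o[1]:o[1]+2*h,o[0]:o[0]+2*h]
        g=np.clip((g-60)/(140-60),0,1)
        w=sil(n,body+[x0[0],x0[1],0],o,g.shape); w=cv2.dilate(w,np.ones((9,9)))
        if not bar is not None:
            b=(g>.5).astype(np.uint8); cs,_=cv2.findContours(b,cv2.RETR_EXTERNAL,cv2.CHAIN_APPROX_NONE); f=b*0
            cv2.drawContours(f,cs,-1,1,-1); f=cv2.erode(f,np.ones((3,3))); g=np.maximum(g,f)
        W[n]=(o,g,w)
    def cost(v):
        T=R.from_euler('z',v[3]).as_matrix().T; t=[v[0],v[1],v[2]]; e=0
        for n,(o,g,w) in W.items():
            m=sil(n,body@T+t,o,g.shape)
            if bar is not None: m=m*(1-sil(n,bar@T+t,o,g.shape))
            e+=(w*(m-g)**2).sum()
        return e
    best=None
    for y in ([0] if bar is None and 'oblong' not in name and 'square' not in name else np.arange(0,np.pi,np.pi/8)):
        s=np.array([x0[0],x0[1],0,y]); D=np.array([[.006,0,0,0],[0,.006,0,0],[0,0,.004 if zfree else 0,0],[0,0,0,.2]])
        q=minimize(cost,s,method='Nelder-Mead',options=dict(initial_simplex=np.vstack([s,s+D]),xatol=1e-5,fatol=1e-3,maxiter=250))
        if best is None or q.fun<best.fun: best=q
    return best.x,best.fun
E
cat > f.py <<'E'
from h import *
I={n:r.snapshot(n) for n in('top','side')}
c=I['top'][145:290,310:490]; cv2.imwrite('pics/ctop.png',cv2.resize(c,None,fx=4,fy=4,interpolation=cv2.INTER_CUBIC)[:,:,::-1])
c=I['side'][180:310,240:450]; cv2.imwrite('pics/cside.png',cv2.resize(c,None,fx=3.8,fy=3.8,interpolation=cv2.INTER_CUBIC)[:,:,::-1])
for k,p,z in(('case_large',(365,189),.034),('case_small',(437,219),.034),('case_oblong',(331,265),.034),('lid_large',(366,270),.01),('lid_small',(354,225),.01),('lid_oblong',(398,203),.01),('lid_square',(432,260),.01)):
    x,f=fit(k,plane('top',p,z*.5),I); print(k,x.round(4),np.degrees(x[3]).round(1),round(f,2))
E
python3 f.py
```

```text
case_large [ 0.6509 -0.1637  0.0013 -0.1286] -7.4 36.15
case_small [ 0.5694 -0.3573  0.0021  0.0855] 4.9 24.8
case_oblong [ 0.4468 -0.0728  0.0021  0.1198] 6.9 48.92Traceback (most recent call last):
  File "f.py", line 6, in <module>
    x,f=fit(k,plane('top',p,z*.5),I); print(k,x.round(4),np.degrees(x[3]).round(1),round(f,2))
        ~~~^^^^^^^^^^^^^^^^^^^^^^^^^
  File "h.py", line 54, in fit
    q=minimize(cost,s,method='Nelder-Mead',options=dict(initial_simplex=np.vstack([s,s+D]),xatol=1e-5,fatol=1e-3,maxiter=250))
    res = _minimize_neldermead(fun, x0, args, callback, bounds=bounds,
                               **options)
    fxc = func(xc)
    fx = function(np.copy(x), *(wrapper_args + args))
  File "h.py", line 48, in cost
    if bar is not None: m=m*(1-sil(n,bar@T+t,o,g.shape))
                               ~~~^^^^^^^^^^^^^^^^^^^^^
  File "h.py", line 30, in sil
    p=(proj(n,P)-o+.5)*S-.5
       ~~~~^^^^^
  File "h.py", line 7, in proj
    c=r.camera_params(n); Rm=R.from_quat(c['attitude']).as_matrix()
ValueError: time passes only in moves, steps and waits
```

```bash
python3 - <<'E'
s=open('h.py').read()
s=s.replace("S=4\n","S=4\nCP={n:r.camera_params(n) for n in('top','side')}\n",1).replace("c=r.camera_params(n);","c=CP[n];").replace("if not bar is not None","if bar is None")
open('h.py','w').write(s)
E
python3 f.py
```

```text
case_large [ 0.651  -0.1636  0.0014 -0.1503] -8.6 36.28
case_small [ 0.5694 -0.3573  0.0021  0.0803] 4.6 24.62
case_oblong [ 0.4468 -0.0728  0.0021  0.1198] 6.9 48.61
lid_large [ 4.3430e-01 -1.6540e-01  8.0000e-04  2.1179e+00] 121.3 83.43
lid_small [ 5.5660e-01 -1.3560e-01  1.4000e-03  2.7609e+00] 158.2 59.71
lid_oblong [ 0.6149 -0.257   0.0014 -0.4761] -27.3 84.82
lid_square [ 0.4607 -0.3416  0.002  -0.2147] -12.3 107.88
```

View pics/ctop.png

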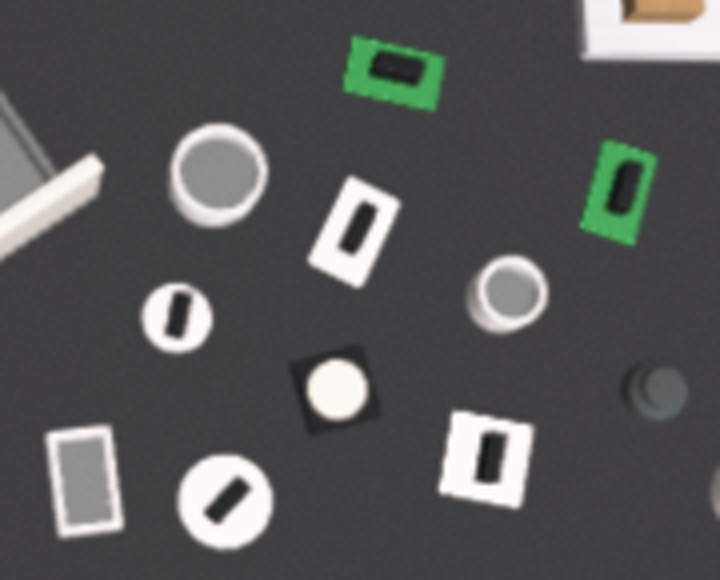

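View pics/cside.png

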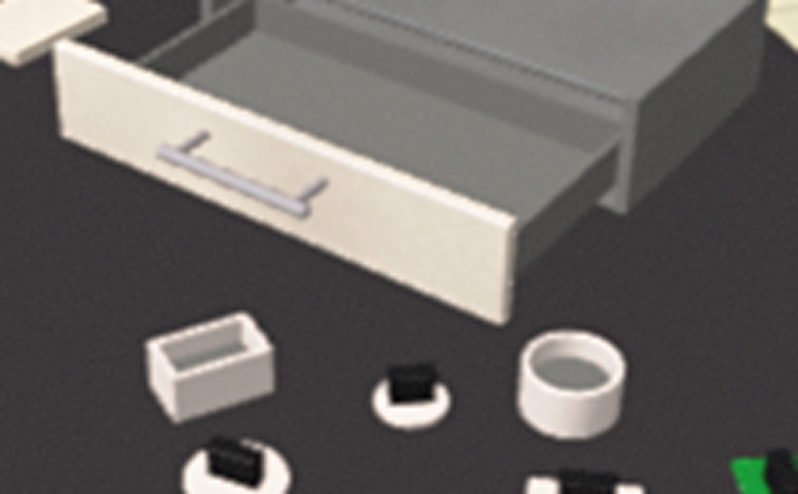

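```bash
python3 - <<'E'
s=open('h.py').read()
s=s.replace("g=np.clip((g-60)/(140-60),0,1)","g=np.clip((g-60)/((120 if bar is None else 180)),0,1)")
s+='''
def overlay(n,img,objs,box,k,fn,extra=()):
    c=cv2.resize(img[box[1]:box[3],box[0]:box[2]],None,fx=k,fy=k,interpolation=cv2.INTER_CUBIC)[:,:,::-1].copy()
    for name,v in objs.items():
        for P,col in zip(M[name],((0,0,255),(255,255,0))):
            if P is None: continue
            p=proj(n,P@R.from_euler('z',v[3]).as_matrix().T+[v[0],v[1],v[2]]); 
            cv2.polylines(c,[np.round((cv2.convexHull(p.astype(np.float32))-[box[0],box[1]]+.5)*k*16).astype(np.int32)],True,col,1,cv2.LINE_AA,4)
    for P in extra: cv2.polylines(c,[np.round((cv2.convexHull(proj(n,P).astype(np.float32))-[box[0],box[1]]+.5)*k*16).astype(np.int32)],True,(0,255,0),1,cv2.LINE_AA,4)
    cv2.imwrite(fn,c)
'''
open('h.py','w').write(s)
E
cat > f2.py <<'E'
from h import *
I={n:r.snapshot(n) for n in('top','side')}; o={}
for k,p,z in(('case_large',(365,189),.034),('case_small',(437,219),.034),('case_oblong',(331,265),.034),('lid_large',(366,270),.01),('lid_small',(354,225),.01),('lid_oblong',(398,203),.01)):
    x,f=fit(k,plane('top',p,z*.5),I); o[k]=x; print(k,x.round(4),np.degrees(x[3]).round(1),round(f,2))
# drawer panel: origin = outer face foot centre, x into unit
pa=plane('top',(208,270),.086);pb=plane('top',(333,189),.086); m=(pa+pb)/2; d=pa-pb; yaw=np.arctan2(d[1],d[0])-np.pi/2
print('len',np.linalg.norm(d),m,np.degrees(yaw))
def box(v):
    P=prism(np.array([[0,.195],[.012,.195],[.012,-.195],[0,-.195]]),v[3],.086)
    return P@R.from_euler('z',v[2]).as_matrix().T+[v[0],v[1],0]
G={n:np.clip((I[n].min(2).astype(float)-130)/45,0,1) for n in I}; v0=np.array([m[0],m[1],yaw,.005])
W={n:cv2.dilate(sil(n,box(v0),np.zeros(2),(480,640)),np.ones((13,13))) for n in I}
cost=lambda v:sum((W[n]*(sil(n,box(v),np.zeros(2),(480,640))-G[n])**2).sum() for n in I)
q=minimize(cost,v0,method='Nelder-Mead',options=dict(initial_simplex=np.vstack([v0,v0+np.diag([.01,.01,.05,.005])]),xatol=1e-5,fatol=1e-2,maxiter=200))
print('panel',q.x.round(4),np.degrees(q.x[2]),q.fun); np.save('panel.npy',q.x)
overlay('top',I['top'],o,(200,150,460,300),3,'pics/ov.png',[box(q.x)])
E
python3 f2.py
```

```text
case_large [ 0.6511 -0.1635  0.0013 -0.0975] -5.6 27.49
case_small [ 0.5697 -0.3572  0.002   0.0833] 4.8 23.63
case_oblong [ 0.447  -0.0728  0.0021  0.1211] 6.9 27.33
lid_large [ 4.3430e-01 -1.6560e-01  1.6000e-03  2.3467e+00] 134.5 30.11
lid_small [ 5.5680e-01 -1.3580e-01  1.7000e-03  2.8625e+00] 164.0 19.27
lid_oblong [ 0.6149 -0.2567  0.0013 -0.4753] -27.2 24.62
len 0.3708477914033789 [0.53447601 0.0776155  0.086     ] 33.043007811058274
panel [0.5325 0.0803 0.5883 0.0071] 33.70522731866216 312.3754844148262
```

View pics/ov.png

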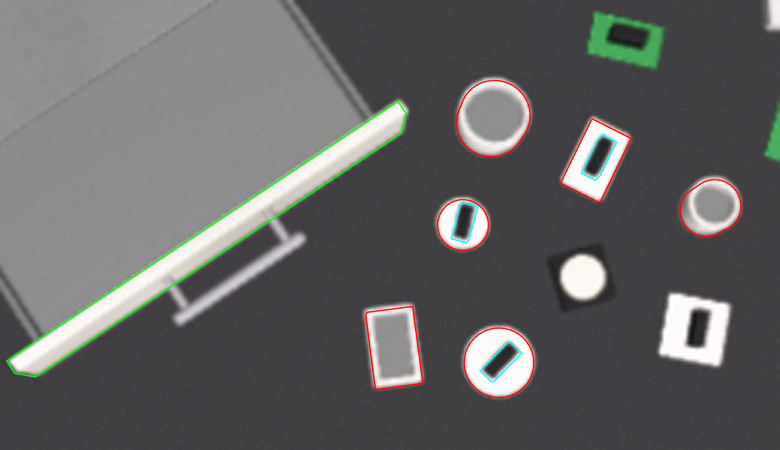

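```bash
cat > pl.py <<'E'
# plan(waypoints): each (x,y,z,theta_deg,grip,extra_rows); prints calls, tracks commanded pose in cmd.npy
import numpy as np, os
from scipy.spatial.transform import Rotation as R
def down(t): t=np.radians(t); return R.from_matrix(np.array([[np.cos(t),np.sin(t),0],[np.sin(t),-np.cos(t),0],[0,0,-1]]))
def load(): c=np.load('cmd.npy'); return c[:3],R.from_quat(c[3:])
def plan(wps):
    p,q=load(); rows=[]  # (pos, rot, grip)
    cp,cq=p,q
    for x,y,z,t,g,ex in wps:
        gp=np.array([x,y,z]) if x is not None else cp; gq=down(t)
        rv=(cq.inv()*gq).as_rotvec(); d=np.linalg.norm(gp-cp); n=max(int(np.ceil(d/.0405)),int(np.ceil(np.linalg.norm(rv)/np.radians(6.9))))
        for i in range(1,n+1): rows.append((cp+(gp-cp)*i/n,cq*R.from_rotvec(rv*i/n),g))
        rows+= [(gp,gq,g)]*ex
        cp,cq=gp,gq
    for k in range(0,len(rows),8):
        ch=rows[k:k+8]; out=[]
        for a,b,g in ch:
            xyz=np.round(q.inv().apply(a-p),4); rot=np.round((q.inv()*b).as_rotvec(),3)+0.; out.append((rot.tolist(),xyz.tolist(),g))
        # compress: straight runs -> keep last target of run
        print('CALL'); 
        for o in out: print('  ',str(o[0]).replace(' ',''),str(o[1]).replace(' ',''),o[2])
        p,q=p+q.apply(out[-1][1]),q*R.from_rotvec(out[-1][0])
    np.save('cmd.npy',np.r_[p,q.as_quat()]); print('end',p.round(4))
E
python3 - <<'E'
from pl import *
np.save('cmd.npy',np.r_[.1471,.6069,.2390,1.18587787e-01,9.92943256e-01,0,0])
plan([(.651,-.1635,.15,123.7,0,0),(.651,-.1635,.014,123.7,0,1)])
E
```

```text
CALL
   [0.0,0.0,0.032] [-0.0292,-0.0274,0.0039] 0
   [0.0,0.0,0.065] [-0.0584,-0.0548,0.0077] 0
   [0.0,0.0,0.097] [-0.0875,-0.0822,0.0116] 0
   [0.0,0.0,0.13] [-0.1167,-0.1096,0.0155] 0
   [0.0,0.0,0.162] [-0.1459,-0.137,0.0193] 0
   [0.0,0.0,0.194] [-0.1751,-0.1644,0.0232] 0
   [0.0,0.0,0.227] [-0.2043,-0.1918,0.0271] 0
   [0.0,0.0,0.259] [-0.2334,-0.2192,0.031] 0
CALL
   [0.0,0.0,0.032] [-0.0353,-0.0189,0.0038] 0
   [0.0,0.0,0.065] [-0.0705,-0.038,0.0077] 0
   [0.0,0.0,0.097] [-0.1057,-0.057,0.0116] 0
   [0.0,0.0,0.13] [-0.1409,-0.076,0.0154] 0
   [0.0,0.0,0.162] [-0.1761,-0.095,0.0193] 0
   [0.0,0.0,0.194] [-0.2114,-0.114,0.0232] 0
   [0.0,0.0,0.227] [-0.2466,-0.133,0.027] 0
   [0.0,0.0,0.259] [-0.2818,-0.152,0.0309] 0
CALL
   [0.0,0.0,0.033] [-0.0389,-0.0093,0.0039] 0
   [0.0,0.0,0.065] [-0.0779,-0.0187,0.0078] 0
   [0.0,0.0,0.097] [-0.1168,-0.028,0.0116] 0
   [0.0,0.0,0.13] [-0.1557,-0.0374,0.0155] 0
   [0.0,0.0,0.162] [-0.1946,-0.0467,0.0194] 0
   [0.0,0.0,0.194] [-0.2335,-0.0561,0.0232] 0
   [0.0,0.0,0.227] [-0.2724,-0.0655,0.0271] 0
   [0.0,0.0,0.227] [-0.2724,-0.0655,0.0611] 0
CALL
   [0.0,0.0,0.0] [-0.0,0.0001,0.034] 0
   [0.0,0.0,0.0] [-0.0,0.0001,0.068] 0
   [0.0,0.0,0.0] [-0.0,0.0001,0.102] 0
   [0.0,0.0,0.0] [-0.0,0.0001,0.102] 0
end [ 0.651  -0.1635  0.014 ]
```

>>> carry_out --plan '[{"rot": [0, 0, 0.13], "xyz": [-0.1167, -0.1096, 0.0155], "grip": 0}, {"rot": [0, 0, 0.13], "xyz": [-0.1167, -0.1096, 0.0155], "grip": 0}, {"rot": [0, 0, 0.13], "xyz": [-0.1167, -0.1096, 0.0155], "grip": 0}, {"rot": [0, 0, 0.13], "xyz": [-0.1167, -0.1096, 0.0155], "grip": 0}, {"rot": [0, 0, 0.259], "xyz": [-0.2334, -0.2192, 0.031], "grip": 0}, {"rot": [0, 0, 0.259], "xyz": [-0.2334, -0.2192, 0.031], "grip": 0}, {"rot": [0, 0, 0.259], "xyz": [-0.2334, -0.2192, 0.031], "grip": 0}, {"rot": [0, 0, 0.259], "xyz": [-0.2334, -0.2192, 0.031], "grip": 0}]' --squeeze 15

```text
clock: 1.07
tool_pos: [0.3237, 0.3368, 0.2077]
eef_rot: [0.246, 0.969, -0.0, 0.0]
contact_force: [1.3, 0.9, -0.3]
opening: 0.997
finger_force: 0.0
```

>>> carry_out --plan '[{"rot": [0, 0, 0.13], "xyz": [-0.1409, -0.076, 0.0154], "grip": 0}, {"rot": [0, 0, 0.13], "xyz": [-0.1409, -0.076, 0.0154], "grip": 0}, {"rot": [0, 0, 0.13], "xyz": [-0.1409, -0.076, 0.0154], "grip": 0}, {"rot": [0, 0, 0.13], "xyz": [-0.1409, -0.076, 0.0154], "grip": 0}, {"rot": [0, 0, 0.259], "xyz": [-0.2818, -0.152, 0.0309], "grip": 0}, {"rot": [0, 0, 0.259], "xyz": [-0.2818, -0.152, 0.0309], "grip": 0}, {"rot": [0, 0, 0.259], "xyz": [-0.2818, -0.152, 0.0309], "grip": 0}, {"rot": [0, 0, 0.259], "xyz": [-0.2818, -0.152, 0.0309], "grip": 0}]'

```text
clock: 1.73
tool_pos: [0.4992, 0.0686, 0.1767]
eef_rot: [0.37, 0.929, -0.0, 0.001]
contact_force: [0.0, 0.3, -1.0]
opening: 1.0
finger_force: 0.0
```

>>> carry_out --plan '[{"rot": [0, 0, 0.227], "xyz": [-0.2724, -0.0655, 0.0271], "grip": 0}, {"rot": [0, 0, 0.227], "xyz": [-0.2724, -0.0655, 0.0271], "grip": 0}, {"rot": [0, 0, 0.227], "xyz": [-0.2724, -0.0655, 0.0271], "grip": 0}, {"rot": [0, 0, 0.227], "xyz": [-0.2724, -0.0655, 0.0271], "grip": 0}, {"rot": [0, 0, 0.227], "xyz": [-0.2724, -0.0655, 0.0271], "grip": 0}, {"rot": [0, 0, 0.227], "xyz": [-0.2724, -0.0655, 0.0271], "grip": 0}, {"rot": [0, 0, 0.227], "xyz": [-0.2724, -0.0655, 0.0271], "grip": 0}, {"rot": [0, 0, 0.227], "xyz": [-0.2724, -0.0655, 0.0611], "grip": 0}]'

```text
clock: 2.4
tool_pos: [0.6584, -0.1739, 0.1208]
eef_rot: [0.476, 0.879, -0.0, 0.009]
contact_force: [1.7, -1.3, 0.9]
opening: 1.0
finger_force: 0.0
```

>>> carry_out --plan '[{"rot": [0, 0, 0], "xyz": [0, 0, 0.034], "grip": 0}, {"rot": [0, 0, 0], "xyz": [0, 0, 0.034], "grip": 0}, {"rot": [0, 0, 0], "xyz": [0, 0, 0.034], "grip": 0}, {"rot": [0, 0, 0], "xyz": [0, 0, 0.034], "grip": 0}]'

```text
clock: 2.73
tool_pos: [0.652, -0.1626, 0.0832]
eef_rot: [0.472, 0.882, 0.0, 0.001]
contact_force: [-0.6, 0.0, 0.1]
opening: 0.998
finger_force: 0.0
```

>>> carry_out --plan '[{"rot": [0, 0, 0], "xyz": [0, 0, 0.03], "grip": 0}, {"rot": [0, 0, 0], "xyz": [0, 0, 0.068], "grip": 0}, {"rot": [0, 0, 0], "xyz": [0, 0, 0.068], "grip": 0}, {"rot": [0, 0, 0], "xyz": [0, 0, 0.068], "grip": 255}, {"rot": [0, 0, 0], "xyz": [0, 0, 0.068], "grip": 255}, {"rot": [0, 0, 0], "xyz": [0, 0, 0.068], "grip": 255}, {"rot": [0, 0, 0], "xyz": [0, 0, 0.068], "grip": 255}, {"rot": [0, 0, 0], "xyz": [0, 0, 0.068], "grip": 255}]'

```text
clock: 3.4
tool_pos: [0.6528, -0.1633, 0.0163]
eef_rot: [0.472, 0.882, 0.001, 0.002]
contact_force: [0.4, -0.5, 7.1]
opening: 0.683
finger_force: 15.0
```

Run:
```python
from pl import *
plan([(.651,-.1635,.014,123.7,0,3),(.651,-.1635,.014,33.7,0,2),(.651,-.1635,.014,33.7,255,6)])
```

```text
CALL
   [0.0,0.0,0.0] [-0.0,-0.0,-0.0] 0
   [0.0,0.0,0.0] [-0.0,-0.0,-0.0] 0
   [0.0,0.0,0.0] [-0.0,-0.0,-0.0] 0
   [0.0,0.0,0.0] [-0.0,-0.0,-0.0] 0
   [0.0,0.0,0.112] [-0.0,-0.0,-0.0] 0
   [0.0,0.0,0.224] [-0.0,-0.0,-0.0] 0
   [0.0,0.0,0.336] [-0.0,-0.0,-0.0] 0
   [0.0,0.0,0.449] [-0.0,-0.0,-0.0] 0
CALL
   [0.0,0.0,0.112] [-0.0,-0.0,-0.0] 0
   [0.0,0.0,0.224] [-0.0,-0.0,-0.0] 0
   [0.0,0.0,0.336] [-0.0,-0.0,-0.0] 0
   [0.0,0.0,0.448] [-0.0,-0.0,-0.0] 0
   [0.0,0.0,0.561] [-0.0,-0.0,-0.0] 0
   [0.0,0.0,0.673] [-0.0,-0.0,-0.0] 0
   [0.0,0.0,0.785] [-0.0,-0.0,-0.0] 0
   [0.0,0.0,0.897] [-0.0,-0.0,-0.0] 0
CALL
   [0.0,0.0,0.112] [-0.0,0.0,-0.0] 0
   [0.0,0.0,0.225] [-0.0,0.0,-0.0] 0
   [0.0,0.0,0.225] [-0.0,0.0,-0.0] 0
   [0.0,0.0,0.225] [-0.0,0.0,-0.0] 0
   [0.0,0.0,0.225] [-0.0,0.0,-0.0] 255
   [0.0,0.0,0.225] [-0.0,0.0,-0.0] 255
   [0.0,0.0,0.225] [-0.0,0.0,-0.0] 255
   [0.0,0.0,0.225] [-0.0,0.0,-0.0] 255
CALL
   [0.0,0.0,0.0] [-0.0,0.0,-0.0] 255
   [0.0,0.0,0.0] [-0.0,0.0,-0.0] 255
end [ 0.651  -0.1635  0.014 ]
```

>>> carry_out --plan '[{"rot": [0, 0, 0], "xyz": [0, 0, 0], "grip": 0}, {"rot": [0, 0, 0], "xyz": [0, 0, 0], "grip": 0}, {"rot": [0, 0, 0], "xyz": [0, 0, 0], "grip": 0}, {"rot": [0, 0, 0], "xyz": [0, 0, 0], "grip": 0}, {"rot": [0, 0, 0.449], "xyz": [0, 0, 0], "grip": 0}, {"rot": [0, 0, 0.449], "xyz": [0, 0, 0], "grip": 0}, {"rot": [0, 0, 0.449], "xyz": [0, 0, 0], "grip": 0}, {"rot": [0, 0, 0.449], "xyz": [0, 0, 0], "grip": 0}]'

```text
clock: 4.07
tool_pos: [0.6509, -0.1628, 0.0135]
eef_rot: [0.658, 0.753, -0.0, -0.0]
contact_force: [0.0, 0.2, 0.9]
opening: 1.0
finger_force: 0.0
```

>>> carry_out --plan '[{"rot": [0, 0, 0.897], "xyz": [0, 0, 0], "grip": 0}, {"rot": [0, 0, 0.897], "xyz": [0, 0, 0], "grip": 0}, {"rot": [0, 0, 0.897], "xyz": [0, 0, 0], "grip": 0}, {"rot": [0, 0, 0.897], "xyz": [0, 0, 0], "grip": 0}, {"rot": [0, 0, 0.897], "xyz": [0, 0, 0], "grip": 0}, {"rot": [0, 0, 0.897], "xyz": [0, 0, 0], "grip": 0}, {"rot": [0, 0, 0.897], "xyz": [0, 0, 0], "grip": 0}, {"rot": [0, 0, 0.897], "xyz": [0, 0, 0], "grip": 0}]'

```text
clock: 4.73
tool_pos: [0.651, -0.1626, 0.0134]
eef_rot: [0.919, 0.394, -0.0, -0.0]
contact_force: [-0.4, -0.5, 0.5]
opening: 0.999
finger_force: 0.0
```

>>> carry_out --plan '[{"rot": [0, 0, 0.225], "xyz": [0, 0, 0], "grip": 0}, {"rot": [0, 0, 0.225], "xyz": [0, 0, 0], "grip": 0}, {"rot": [0, 0, 0.225], "xyz": [0, 0, 0], "grip": 0}, {"rot": [0, 0, 0.225], "xyz": [0, 0, 0], "grip": 0}, {"rot": [0, 0, 0.225], "xyz": [0, 0, 0], "grip": 255}, {"rot": [0, 0, 0.225], "xyz": [0, 0, 0], "grip": 255}, {"rot": [0, 0, 0.225], "xyz": [0, 0, 0], "grip": 255}, {"rot": [0, 0, 0.225], "xyz": [0, 0, 0], "grip": 255}]' --squeeze 25

```text
clock: 5.4
tool_pos: [0.651, -0.1631, 0.0137]
eef_rot: [0.957, 0.29, 0.0, -0.0]
contact_force: [1.2, -1.3, -0.1]
opening: 0.722
finger_force: 1.0
```

>>> carry_out --plan '[{"rot": [0, 0, 0], "xyz": [0, 0, 0], "grip": 255}, {"rot": [0, 0, 0], "xyz": [0, 0, 0], "grip": 255}]'

```text
clock: 5.57
tool_pos: [0.651, -0.1631, 0.0137]
eef_rot: [0.957, 0.29, 0.0, 0.0]
contact_force: [0.3, 0.5, 0.7]
opening: 0.708
finger_force: 25.0
```

Run:
```python
from pl import *
P=np.load('panel.npy'); c,s=np.cos(P[2]),np.sin(P[2]); print(P)
def D(x,y): x+=.012; return (P[0]+c*x-s*y, P[1]+s*x+c*y)
for y in(-.1,0,.1): print(y,np.round(D(.078,y),4))
x,y=D(.078,-.105)
plan([(.651,-.1635,.13,33.7,255,0),(x,y,.13,33.7,255,3),(x,y,.028,33.7,255,3)])
```

```text
[0.53247449 0.08025765 0.58826719 0.00712703]
-0.1 [0.6628 0.047 ]
0 [0.6073 0.1302]
0.1 [0.5519 0.2134]
CALL
   [0.0,0.0,0.0] [-0.0,0.0,-0.0387] 255
   [0.0,0.0,0.0] [-0.0,0.0,-0.0773] 255
   [0.0,0.0,0.0] [-0.0,0.0,-0.116] 255
   [0.0,0.0,0.0] [0.0211,-0.0272,-0.116] 255
   [0.0,0.0,0.0] [0.0422,-0.0545,-0.116] 255
   [0.0,0.0,0.0] [0.0633,-0.0818,-0.116] 255
   [0.0,0.0,0.0] [0.0844,-0.109,-0.116] 255
   [0.0,0.0,0.0] [0.1055,-0.1363,-0.116] 255
CALL
   [0.0,0.0,0.0] [0.0211,-0.0273,0.0] 255
   [0.0,0.0,0.0] [0.0211,-0.0273,0.0] 255
   [0.0,0.0,0.0] [0.0211,-0.0273,0.0] 255
   [0.0,0.0,0.0] [0.0211,-0.0273,0.0] 255
   [0.0,0.0,0.0] [0.0211,-0.0273,0.034] 255
   [0.0,0.0,0.0] [0.0211,-0.0273,0.068] 255
   [0.0,0.0,0.0] [0.0211,-0.0273,0.102] 255
   [0.0,0.0,0.0] [0.0211,-0.0273,0.102] 255
CALL
   [0.0,0.0,0.0] [-0.0,0.0,0.0] 255
   [0.0,0.0,0.0] [-0.0,0.0,0.0] 255
end [0.6656 0.0429 0.028 ]
```

>>> carry_out --plan '[{"rot": [0, 0, 0], "xyz": [0, 0, -0.116], "grip": 255}, {"rot": [0, 0, 0], "xyz": [0, 0, -0.116], "grip": 255}, {"rot": [0, 0, 0], "xyz": [0, 0, -0.116], "grip": 255}, {"rot": [0, 0, 0], "xyz": [0.0211, -0.0272, -0.116], "grip": 255}, {"rot": [0, 0, 0], "xyz": [0.0422, -0.0545, -0.116], "grip": 255}, {"rot": [0, 0, 0], "xyz": [0.0633, -0.0818, -0.116], "grip": 255}, {"rot": [0, 0, 0], "xyz": [0.0844, -0.109, -0.116], "grip": 255}, {"rot": [0, 0, 0], "xyz": [0.1055, -0.1363, -0.116], "grip": 255}]'

```text
clock: 6.23
tool_pos: [0.6628, 0.0108, 0.1295]
eef_rot: [0.957, 0.29, -0.0, -0.0]
contact_force: [1.0, -0.6, -1.9]
opening: 0.702
finger_force: 25.0
```

>>> carry_out --plan '[{"rot": [0, 0, 0], "xyz": [0.0211, -0.0273, 0], "grip": 255}, {"rot": [0, 0, 0], "xyz": [0.0211, -0.0273, 0], "grip": 255}, {"rot": [0, 0, 0], "xyz": [0.0211, -0.0273, 0], "grip": 255}, {"rot": [0, 0, 0], "xyz": [0.0211, -0.0273, 0], "grip": 255}, {"rot": [0, 0, 0], "xyz": [0.0211, -0.0273, 0], "grip": 255}]'

```text
clock: 6.65
tool_pos: [0.6654, 0.0412, 0.1297]
eef_rot: [0.957, 0.289, -0.0, 0.001]
contact_force: [-0.2, -0.3, -0.7]
opening: 0.705
finger_force: 25.0
```

Still held. Lower, release and rise.

>>> carry_out --plan '[{"rot": [0, 0, 0], "xyz": [0, 0, 0.034], "grip": 255}, {"rot": [0, 0, 0], "xyz": [0, 0, 0.068], "grip": 255}, {"rot": [0, 0, 0], "xyz": [0, 0, 0.09], "grip": 255}, {"rot": [0, 0, 0], "xyz": [0, 0, 0.1], "grip": 255}, {"rot": [0, 0, 0], "xyz": [0, 0, 0.1027], "grip": 255}, {"rot": [0, 0, 0], "xyz": [0, 0, 0.1027], "grip": 255}, {"rot": [0, 0, 0], "xyz": [0, 0, 0.1027], "grip": 255}]'

```text
clock: 7.23
tool_pos: [0.6669, 0.0425, 0.0284]
eef_rot: [0.957, 0.289, 0.001, 0.001]
contact_force: [-0.2, 0.9, -0.5]
opening: 0.705
finger_force: 25.0
```

>>> carry_out --plan '[{"rot": [0, 0, 0], "xyz": [0, 0, 0], "grip": 0}, {"rot": [0, 0, 0], "xyz": [0, 0, 0], "grip": 0}, {"rot": [0, 0, 0], "xyz": [0, 0, 0], "grip": 0}, {"rot": [0, 0, 0], "xyz": [0, 0, 0], "grip": 0}, {"rot": [0, 0, 0], "xyz": [0, 0, -0.1027], "grip": 0}, {"rot": [0, 0, 0], "xyz": [0, 0, -0.1027], "grip": 0}, {"rot": [0, 0, 0], "xyz": [0, 0, -0.1027], "grip": 0}]'

```text
clock: 7.82
tool_pos: [0.6681, 0.0428, 0.1345]
eef_rot: [0.957, 0.29, 0.003, 0.001]
contact_force: [1.3, -0.2, 0.6]
opening: 1.001
finger_force: 0.0
```

Run:
```python
from pl import *
p,q=load(); np.save('cmd.npy',np.r_[p[:2],.13,q.as_quat()])
# oblong case first squeeze at theta 96.9
plan([(.447,-.0728,.13,96.9,0,3),(.447,-.0728,.014,96.9,0,1),(.447,-.0728,.014,96.9,255,5)])
```

```text
CALL
   [0.0,0.0,-0.11] [-0.0246,-0.0025,0.0] 0
   [0.0,0.0,-0.221] [-0.0492,-0.005,0.0] 0
   [0.0,0.0,-0.331] [-0.0738,-0.0075,0.0] 0
   [0.0,0.0,-0.441] [-0.0984,-0.01,0.0] 0
   [0.0,0.0,-0.552] [-0.123,-0.0125,0.0] 0
   [0.0,0.0,-0.662] [-0.1477,-0.015,0.0] 0
   [0.0,0.0,-0.772] [-0.1723,-0.0175,0.0] 0
   [0.0,0.0,-0.883] [-0.1969,-0.02,0.0] 0
CALL
   [0.0,0.0,-0.11] [-0.0137,-0.0206,0.0] 0
   [0.0,0.0,-0.22] [-0.0274,-0.0412,0.0] 0
   [0.0,0.0,-0.22] [-0.0274,-0.0412,0.0] 0
   [0.0,0.0,-0.22] [-0.0274,-0.0412,0.0] 0
   [0.0,0.0,-0.22] [-0.0274,-0.0412,0.0] 0
   [0.0,0.0,-0.22] [-0.0274,-0.0412,0.0387] 0
   [0.0,0.0,-0.22] [-0.0274,-0.0412,0.0773] 0
   [0.0,0.0,-0.22] [-0.0274,-0.0412,0.116] 0
CALL
   [0.0,0.0,0.0] [0.0,0.0,-0.0] 0
   [0.0,0.0,0.0] [0.0,0.0,-0.0] 255
   [0.0,0.0,0.0] [0.0,0.0,-0.0] 255
   [0.0,0.0,0.0] [0.0,0.0,-0.0] 255
   [0.0,0.0,0.0] [0.0,0.0,-0.0] 255
   [0.0,0.0,0.0] [0.0,0.0,-0.0] 255
end [ 0.447  -0.0728  0.014 ]
```

>>> carry_out --plan '[{"rot": [0, 0, -0.11], "xyz": [-0.0246, -0.0025, 0], "grip": 0}, {"rot": [0, 0, -0.221], "xyz": [-0.0492, -0.005, 0], "grip": 0}, {"rot": [0, 0, -0.331], "xyz": [-0.0738, -0.0075, 0], "grip": 0}, {"rot": [0, 0, -0.441], "xyz": [-0.0984, -0.01, 0], "grip": 0}, {"rot": [0, 0, -0.552], "xyz": [-0.123, -0.0125, 0], "grip": 0}, {"rot": [0, 0, -0.662], "xyz": [-0.1477, -0.015, 0], "grip": 0}, {"rot": [0, 0, -0.772], "xyz": [-0.1723, -0.0175, 0], "grip": 0}, {"rot": [0, 0, -0.883], "xyz": [-0.1969, -0.02, 0], "grip": 0}]'

```text
clock: 8.48
tool_pos: [0.49, -0.0497, 0.1303]
eef_rot: [0.74, 0.673, 0.0, 0.0]
contact_force: [0.1, -0.2, -1.0]
opening: 0.999
finger_force: 0.0
```

>>> carry_out --plan '[{"rot": [0, 0, -0.11], "xyz": [-0.0137, -0.0206, 0], "grip": 0}, {"rot": [0, 0, -0.22], "xyz": [-0.0274, -0.0412, 0], "grip": 0}, {"rot": [0, 0, -0.22], "xyz": [-0.0274, -0.0412, 0], "grip": 0}, {"rot": [0, 0, -0.22], "xyz": [-0.0274, -0.0412, 0], "grip": 0}]'

```text
clock: 8.82
tool_pos: [0.4463, -0.0733, 0.1301]
eef_rot: [0.665, 0.747, -0.0, 0.0]
contact_force: [0.2, 0.8, -0.1]
opening: 0.997
finger_force: 0.0
```

Run:
```python
from h import *
I={n:r.snapshot(n) for n in('top','side')}
# rows occlusion: check fits in whichever view; the case now in drawer too
for k,g,ns in(('case_small',(.5697,-.3572),('top','side')),('case_oblong',(.447,-.0728),('side',)),('lid_oblong',(.6149,-.2567),('top','side')),('lid_small',(.5568,-.1358),('top','side'))):
    x,f=fit(k,g,{n:I[n] for n in ns},zfree=len(ns)>1); print(k,x.round(4),round(f,1))
cv2.imwrite('pics/t1.png',cv2.resize(np.hstack([I['top'][130:330,190:480],I['side'][170:370,240:530]]),None,fx=1.35,fy=1.35)[:,:,::-1])
```

```text
case_small [ 0.5696 -0.3572  0.0021 -0.005 ] 23.8
case_oblong [ 0.4469 -0.0704  0.      3.2596] 7.5
lid_oblong [ 6.1500e-01 -2.5680e-01  1.2000e-03  2.6637e+00] 24.8
lid_small [ 5.5690e-01 -1.3570e-01  1.6000e-03  2.8729e+00] 71.3
```

View pics/t1.png

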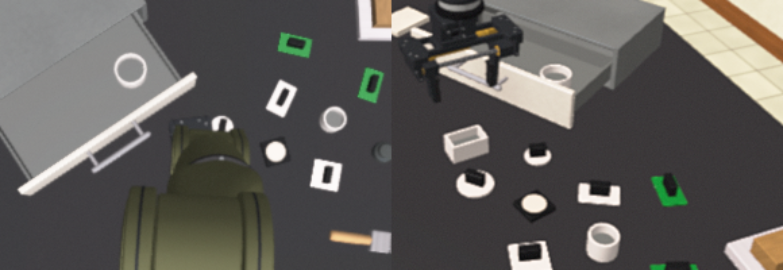

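Large case stands in the drawer and the oblong is where it was. Squeeze-centre it now.

>>> carry_out --plan '[{"rot": [0, 0, 0], "xyz": [0, 0, 0.038], "grip": 0}, {"rot": [0, 0, 0], "xyz": [0, 0, 0.076], "grip": 0}, {"rot": [0, 0, 0], "xyz": [0, 0, 0.113], "grip": 0}, {"rot": [0, 0, 0], "xyz": [0, 0, 0.113], "grip": 255}, {"rot": [0, 0, 0], "xyz": [0, 0, 0.113], "grip": 255}, {"rot": [0, 0, 0], "xyz": [0, 0, 0.113], "grip": 255}, {"rot": [0, 0, 0], "xyz": [0, 0, 0.113], "grip": 255}, {"rot": [0, 0, 0], "xyz": [0, 0, 0.113], "grip": 255}]' --squeeze 15

```text
clock: 9.58
tool_pos: [0.4507, -0.0724, 0.018]
eef_rot: [0.663, 0.748, -0.001, -0.0]
contact_force: [0.6, 0.5, 11.2]
opening: 0.748
finger_force: 15.0
```

>>> carry_out --plan '[{"rot": [0, 0, 0], "xyz": [0, 0, 0], "grip": 0}, {"rot": [0, 0, 0], "xyz": [0, 0, 0], "grip": 0}, {"rot": [0, 0, 0], "xyz": [0, 0, 0], "grip": 0}, {"rot": [0, 0, 0.449], "xyz": [0, 0, 0], "grip": 0}, {"rot": [0, 0, 0.449], "xyz": [0, 0, 0], "grip": 0}, {"rot": [0, 0, 0.449], "xyz": [0, 0, 0], "grip": 0}, {"rot": [0, 0, 0.449], "xyz": [0, 0, 0], "grip": 0}]'

```text
clock: 10.17
tool_pos: [0.449, -0.0727, 0.018]
eef_rot: [0.815, 0.579, -0.002, -0.001]
contact_force: [0.2, 0.4, -0.2]
opening: 1.001
finger_force: 0.0
```

>>> carry_out --plan '[{"rot": [0, 0, 0.897], "xyz": [0, 0, 0], "grip": 0}, {"rot": [0, 0, 0.897], "xyz": [0, 0, 0], "grip": 0}, {"rot": [0, 0, 0.897], "xyz": [0, 0, 0], "grip": 0}, {"rot": [0, 0, 0.897], "xyz": [0, 0, 0], "grip": 0}, {"rot": [0, 0, 0.897], "xyz": [0, 0, 0], "grip": 0}, {"rot": [0, 0, 0.897], "xyz": [0, 0, 0], "grip": 0}, {"rot": [0, 0, 0.897], "xyz": [0, 0, 0], "grip": 0}, {"rot": [0, 0, 0.897], "xyz": [0, 0, 0], "grip": 0}]'

```text
clock: 10.83
tool_pos: [0.449, -0.0727, 0.018]
eef_rot: [0.986, 0.169, -0.002, -0.0]
contact_force: [0.1, -0.4, -0.3]
opening: 0.997
finger_force: 0.0
```

>>> carry_out --plan '[{"rot": [0, 0, 0.225], "xyz": [0, 0, 0], "grip": 0}, {"rot": [0, 0, 0.225], "xyz": [0, 0, 0], "grip": 0}, {"rot": [0, 0, 0.225], "xyz": [0, 0, 0], "grip": 0}, {"rot": [0, 0, 0.225], "xyz": [0, 0, 0], "grip": 255}, {"rot": [0, 0, 0.225], "xyz": [0, 0, 0], "grip": 255}, {"rot": [0, 0, 0.225], "xyz": [0, 0, 0], "grip": 255}, {"rot": [0, 0, 0.225], "xyz": [0, 0, 0], "grip": 255}, {"rot": [0, 0, 0.225], "xyz": [0, 0, 0], "grip": 255}]' --squeeze 25

```text
clock: 11.5
tool_pos: [0.4485, -0.0728, 0.0181]
eef_rot: [0.998, 0.06, -0.002, -0.0]
contact_force: [-0.4, -1.0, 0.9]
opening: 0.643
finger_force: 0.0
```

>>> carry_out --plan '[{"rot": [0, 0, 0], "xyz": [0, 0, 0], "grip": 255}, {"rot": [0, 0, 0], "xyz": [0, 0, 0], "grip": 255}, {"rot": [0, 0, 0], "xyz": [0, 0, 0], "grip": 255}]'

```text
clock: 11.75
tool_pos: [0.4485, -0.0728, 0.0181]
eef_rot: [0.998, 0.06, -0.002, -0.0]
contact_force: [0.9, -0.3, -0.1]
opening: 0.455
finger_force: 25.0
```

Run:
```python
from pl import *
np.save('cmd.npy',np.r_[.447,-.0728,.017,down(6.9).as_quat()])
P=np.load('panel.npy'); c,s=np.cos(P[2]),np.sin(P[2])
def D(x,y): x+=.012; return (P[0]+c*x-s*y, P[1]+s*x+c*y)
x,y=D(.078,.105)
plan([(.447,-.0728,.137,6.9,255,0),(x,y,.137,33.7,255,4)])
```

```text
CALL
   [0.0,0.0,0.0] [0.0,0.0,-0.04] 255
   [0.0,0.0,0.0] [0.0,0.0,-0.08] 255
   [0.0,0.0,0.0] [0.0,0.0,-0.12] 255
   [0.0,0.0,-0.058] [0.017,-0.0345,-0.12] 255
   [0.0,0.0,-0.117] [0.0341,-0.069,-0.12] 255
   [0.0,0.0,-0.175] [0.0511,-0.1035,-0.12] 255
   [0.0,0.0,-0.234] [0.0681,-0.138,-0.12] 255
   [0.0,0.0,-0.292] [0.0851,-0.1725,-0.12] 255
CALL
   [0.0,0.0,-0.059] [0.0263,-0.0281,0.0] 255
   [0.0,0.0,-0.117] [0.0525,-0.0563,0.0] 255
   [0.0,0.0,-0.176] [0.0787,-0.0844,0.0] 255
   [0.0,0.0,-0.176] [0.0787,-0.0844,0.0] 255
   [0.0,0.0,-0.176] [0.0787,-0.0844,0.0] 255
   [0.0,0.0,-0.176] [0.0787,-0.0844,0.0] 255
   [0.0,0.0,-0.176] [0.0787,-0.0844,0.0] 255
end [0.549  0.2175 0.137 ]
```

>>> carry_out --plan '[{"rot": [0, 0, 0], "xyz": [0, 0, -0.12], "grip": 255}, {"rot": [0, 0, 0], "xyz": [0, 0, -0.12], "grip": 255}, {"rot": [0, 0, 0], "xyz": [0, 0, -0.12], "grip": 255}, {"rot": [0, 0, -0.058], "xyz": [0.017, -0.0345, -0.12], "grip": 255}, {"rot": [0, 0, -0.117], "xyz": [0.0341, -0.069, -0.12], "grip": 255}, {"rot": [0, 0, -0.175], "xyz": [0.0511, -0.1035, -0.12], "grip": 255}, {"rot": [0, 0, -0.234], "xyz": [0.0681, -0.138, -0.12], "grip": 255}, {"rot": [0, 0, -0.292], "xyz": [0.0851, -0.1725, -0.12], "grip": 255}]'

```text
clock: 12.42
tool_pos: [0.513, 0.1096, 0.1379]
eef_rot: [0.979, 0.206, -0.002, -0.0]
contact_force: [1.2, -0.6, -1.3]
opening: 0.452
finger_force: 25.0
```

>>> carry_out --plan '[{"rot": [0, 0, -0.059], "xyz": [0.0263, -0.0281, 0], "grip": 255}, {"rot": [0, 0, -0.117], "xyz": [0.0525, -0.0563, 0], "grip": 255}, {"rot": [0, 0, -0.176], "xyz": [0.0787, -0.0844, 0], "grip": 255}, {"rot": [0, 0, -0.176], "xyz": [0.0787, -0.0844, 0], "grip": 255}, {"rot": [0, 0, -0.176], "xyz": [0.0787, -0.0844, 0], "grip": 255}, {"rot": [0, 0, -0.176], "xyz": [0.0787, -0.0844, 0], "grip": 255}, {"rot": [0, 0, -0.176], "xyz": [0.0787, -0.0844, 0], "grip": 255}]'

```text
clock: 13.0
tool_pos: [0.5507, 0.2151, 0.1371]
eef_rot: [0.957, 0.289, -0.003, 0.001]
contact_force: [-0.2, 0.1, -2.0]
opening: 0.457
finger_force: 25.0
```

>>> carry_out --plan '[{"rot": [0, 0, 0], "xyz": [0, 0, 0.034], "grip": 255}, {"rot": [0, 0, 0], "xyz": [0, 0, 0.068], "grip": 255}, {"rot": [0, 0, 0], "xyz": [0, 0, 0.09], "grip": 255}, {"rot": [0, 0, 0], "xyz": [0, 0, 0.102], "grip": 255}, {"rot": [0, 0, 0], "xyz": [0, 0, 0.1065], "grip": 255}, {"rot": [0, 0, 0], "xyz": [0, 0, 0.1065], "grip": 255}, {"rot": [0, 0, 0], "xyz": [0, 0, 0.1065], "grip": 255}, {"rot": [0, 0, 0], "xyz": [0, 0, 0.1065], "grip": 255}]'

```text
clock: 13.67
tool_pos: [0.5514, 0.2173, 0.0322]
eef_rot: [0.957, 0.289, -0.001, -0.001]
contact_force: [-0.2, -0.1, -0.5]
opening: 0.45
finger_force: 25.0
```

>>> carry_out --plan '[{"rot": [0, 0, 0], "xyz": [0, 0, 0], "grip": 0}, {"rot": [0, 0, 0], "xyz": [0, 0, 0], "grip": 0}, {"rot": [0, 0, 0], "xyz": [0, 0, 0], "grip": 0}, {"rot": [0, 0, 0], "xyz": [0, 0, 0], "grip": 0}, {"rot": [0, 0, 0], "xyz": [0, 0, -0.1065], "grip": 0}, {"rot": [0, 0, 0], "xyz": [0, 0, -0.1065], "grip": 0}, {"rot": [0, 0, 0], "xyz": [0, 0, -0.1065], "grip": 0}]'

```text
clock: 14.25
tool_pos: [0.552, 0.2188, 0.1411]
eef_rot: [0.957, 0.29, -0.0, -0.001]
contact_force: [1.0, 1.0, -0.8]
opening: 0.955
finger_force: 0.0
```

Run:
```python
from pl import *
plan([(.5696,-.3572,.13,100,0,4)])
```

```text
CALL
   [0.0,0.0,-0.077] [-0.0201,0.0326,0.0005] 0
   [0.0,0.0,-0.154] [-0.0403,0.0653,0.0009] 0
   [0.0,0.0,-0.231] [-0.0604,0.0979,0.0014] 0
   [0.0,0.0,-0.309] [-0.0805,0.1305,0.0019] 0
   [0.0,0.0,-0.386] [-0.1006,0.1632,0.0023] 0
   [0.0,0.0,-0.463] [-0.1208,0.1958,0.0028] 0
   [0.0,0.0,-0.54] [-0.1409,0.2284,0.0033] 0
   [0.0,0.0,-0.617] [-0.161,0.2611,0.0037] 0
CALL
   [0.0,0.0,-0.077] [-0.0353,0.0149,0.0005] 0
   [0.0,0.0,-0.154] [-0.0706,0.0299,0.001] 0
   [0.0,0.0,-0.231] [-0.1059,0.0449,0.0014] 0
   [0.0,0.0,-0.309] [-0.1412,0.0598,0.0019] 0
   [0.0,0.0,-0.386] [-0.1765,0.0748,0.0024] 0
   [0.0,0.0,-0.463] [-0.2118,0.0898,0.0028] 0
   [0.0,0.0,-0.54] [-0.2471,0.1048,0.0033] 0
   [0.0,0.0,-0.54] [-0.2471,0.1048,0.0033] 0
CALL
   [0.0,0.0,0.0] [0.0,-0.0,0.0] 0
   [0.0,0.0,0.0] [0.0,-0.0,0.0] 0
   [0.0,0.0,0.0] [0.0,-0.0,0.0] 0
end [ 0.5696 -0.3572  0.13  ]
```

>>> carry_out --plan '[{"rot": [0, 0, -0.077], "xyz": [-0.0201, 0.0326, 0.0005], "grip": 0}, {"rot": [0, 0, -0.154], "xyz": [-0.0403, 0.0653, 0.0009], "grip": 0}, {"rot": [0, 0, -0.231], "xyz": [-0.0604, 0.0979, 0.0014], "grip": 0}, {"rot": [0, 0, -0.309], "xyz": [-0.0805, 0.1305, 0.0019], "grip": 0}, {"rot": [0, 0, -0.386], "xyz": [-0.1006, 0.1632, 0.0023], "grip": 0}, {"rot": [0, 0, -0.463], "xyz": [-0.1208, 0.1958, 0.0028], "grip": 0}, {"rot": [0, 0, -0.54], "xyz": [-0.1409, 0.2284, 0.0033], "grip": 0}, {"rot": [0, 0, -0.617], "xyz": [-0.161, 0.2611, 0.0037], "grip": 0}]'

```text
clock: 14.92
tool_pos: [0.5617, -0.0912, 0.134]
eef_rot: [0.823, 0.568, -0.002, -0.001]
contact_force: [0.8, 0.2, -0.0]
opening: 0.998
finger_force: 0.0
```

>>> carry_out --plan '[{"rot": [0, 0, -0.077], "xyz": [-0.0353, 0.0149, 0.0005], "grip": 0}, {"rot": [0, 0, -0.154], "xyz": [-0.0706, 0.0299, 0.001], "grip": 0}, {"rot": [0, 0, -0.231], "xyz": [-0.1059, 0.0449, 0.0014], "grip": 0}, {"rot": [0, 0, -0.309], "xyz": [-0.1412, 0.0598, 0.0019], "grip": 0}, {"rot": [0, 0, -0.386], "xyz": [-0.1765, 0.0748, 0.0024], "grip": 0}, {"rot": [0, 0, -0.463], "xyz": [-0.2118, 0.0898, 0.0028], "grip": 0}, {"rot": [0, 0, -0.54], "xyz": [-0.2471, 0.1048, 0.0033], "grip": 0}, {"rot": [0, 0, -0.54], "xyz": [-0.2471, 0.1048, 0.0033], "grip": 0}]'

```text
clock: 15.58
tool_pos: [0.5688, -0.3689, 0.1289]
eef_rot: [0.647, 0.762, -0.005, -0.0]
contact_force: [-1.3, -1.1, -1.4]
opening: 1.002
finger_force: 0.0
```

>>> carry_out --plan '[{"rot": [0, 0, 0], "xyz": [0, 0, 0], "grip": 0}, {"rot": [0, 0, 0], "xyz": [0, 0, 0], "grip": 0}, {"rot": [0, 0, 0], "xyz": [0, 0, 0], "grip": 0}, {"rot": [0, 0, 0], "xyz": [0, 0, 0], "grip": 0}]'

```text
clock: 15.92
tool_pos: [0.5719, -0.3553, 0.131]
eef_rot: [0.642, 0.767, -0.001, -0.002]
contact_force: [-0.6, 0.8, 0.4]
opening: 0.997
finger_force: 0.0
```

Run:
```python
from h import *
I={n:r.snapshot(n) for n in('top','side')}
s=r.get_state(); print(s['tool_pos'],s['eef_rot'])
for k,g,z in(('case_large',(.666,.0427),.012),('case_oblong',(.551,.217),.012)):
    pass
cv2.imwrite('pics/t2.png',cv2.resize(np.hstack([I['top'][130:330,190:480],I['side'][170:370,240:530]]),None,fx=1.35,fy=1.35)[:,:,::-1])
x,f=fit('case_small',(.5697,-.3572),{'side':I['side']},zfree=False); print(x.round(4),f)
```

```text
[ 0.57181445 -0.35598144  0.13093532] [ 0.64207122  0.76664234 -0.00132276 -0.00152357]
[ 0.57   -0.3556  0.      0.0481] 5.380432429834679
```

View pics/t2.png

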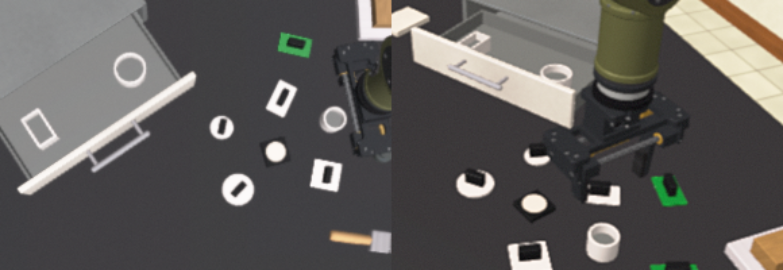

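Both placed cases stand in the drawer and the small case at (333,118 in the crop) is unmoved. Squeeze it.

```bash
cat >> pl.py <<'E'
def rebase():
    from plant import r
    s=r.get_state(); np.save('cmd.npy',np.r_[s['tool_pos'],s['eef_rot']])
    q=s['eef_rot']; print('meas',s['tool_pos'].round(4),np.degrees(2*np.arctan2(q[1],q[0])).round(1))
E
python3 - <<'E'
from pl import *
rebase()
x,y=.5696,-.3568
plan([(x,y,.014,100,0,2),(x,y,.014,100,255,4)])
plan([(x,y,.014,100,0,3),(x,y,.014,33.7,0,3),(x,y,.014,33.7,255,6)])
E
```

```text
meas [ 0.5718 -0.356   0.1309] 100.1
CALL
   [-0.001,0.0,0.001] [-0.0002,-0.0006,0.039] 0
   [-0.003,0.0,0.001] [-0.0003,-0.0012,0.078] 0
   [-0.004,-0.001,0.002] [-0.0005,-0.0019,0.1169] 0
   [-0.004,-0.001,0.002] [-0.0005,-0.0019,0.1169] 0
   [-0.004,-0.001,0.002] [-0.0005,-0.0019,0.1169] 0
   [-0.004,-0.001,0.002] [-0.0005,-0.0019,0.1169] 255
   [-0.004,-0.001,0.002] [-0.0005,-0.0019,0.1169] 255
   [-0.004,-0.001,0.002] [-0.0005,-0.0019,0.1169] 255
CALL
   [0.0,0.0,0.0] [0.0,0.0,0.0] 255
end [ 0.5696 -0.3568  0.014 ]
CALL
   [0.0,0.0,0.0] [0.0,0.0,0.0] 0
   [0.0,0.0,0.0] [0.0,0.0,0.0] 0
   [0.0,0.0,0.0] [0.0,0.0,0.0] 0
   [0.0,0.0,0.0] [0.0,0.0,0.0] 0
   [0.0,0.0,0.116] [0.0,0.0,0.0] 0
   [0.0,0.0,0.231] [0.0,0.0,0.0] 0
   [0.0,0.0,0.347] [0.0,0.0,0.0] 0
   [0.0,0.0,0.463] [0.0,0.0,0.0] 0
CALL
   [0.0,0.0,0.115] [0.0,0.0,0.0] 0
   [0.0,0.0,0.231] [0.0,0.0,0.0] 0
   [0.0,0.0,0.347] [0.0,0.0,0.0] 0
   [0.0,0.0,0.463] [0.0,0.0,0.0] 0
   [0.0,0.0,0.578] [0.0,0.0,0.0] 0
   [0.0,0.0,0.694] [0.0,0.0,0.0] 0
   [0.0,0.0,0.694] [0.0,0.0,0.0] 0
   [0.0,0.0,0.694] [0.0,0.0,0.0] 0
CALL
   [0.0,0.0,0.0] [0.0,0.0,0.0] 0
   [0.0,0.0,0.0] [0.0,0.0,0.0] 255
   [0.0,0.0,0.0] [0.0,0.0,0.0] 255
   [0.0,0.0,0.0] [0.0,0.0,0.0] 255
   [0.0,0.0,0.0] [0.0,0.0,0.0] 255
   [0.0,0.0,0.0] [0.0,0.0,0.0] 255
   [0.0,0.0,0.0] [0.0,0.0,0.0] 255
end [ 0.5696 -0.3568  0.014 ]
```

>>> carry_out --plan '[{"rot": [0, 0, 0], "xyz": [-0.0005, -0.0019, 0.038], "grip": 0}, {"rot": [0, 0, 0], "xyz": [-0.0005, -0.0019, 0.078], "grip": 0}, {"rot": [0, 0, 0], "xyz": [-0.0005, -0.0019, 0.1169], "grip": 0}, {"rot": [0, 0, 0], "xyz": [-0.0005, -0.0019, 0.1169], "grip": 0}, {"rot": [0, 0, 0], "xyz": [-0.0005, -0.0019, 0.1169], "grip": 0}, {"rot": [0, 0, 0], "xyz": [-0.0005, -0.0019, 0.1169], "grip": 255}, {"rot": [0, 0, 0], "xyz": [-0.0005, -0.0019, 0.1169], "grip": 255}, {"rot": [0, 0, 0], "xyz": [-0.0005, -0.0019, 0.1169], "grip": 255}]' --squeeze 15

```text
clock: 16.68
tool_pos: [0.571, -0.3586, 0.0168]
eef_rot: [0.643, 0.766, -0.001, 0.001]
contact_force: [0.8, 0.6, 0.4]
opening: 0.797
finger_force: 0.0
```

>>> carry_out --plan '[{"rot": [0, 0, 0], "xyz": [0, 0, 0], "grip": 255}, {"rot": [0, 0, 0], "xyz": [0, 0, 0], "grip": 255}, {"rot": [0, 0, 0], "xyz": [0, 0, 0], "grip": 255}, {"rot": [0, 0, 0], "xyz": [0, 0, 0], "grip": 255}]'

```text
clock: 17.02
tool_pos: [0.5698, -0.3583, 0.0144]
eef_rot: [0.643, 0.766, -0.001, -0.001]
contact_force: [0.1, 0.5, 4.0]
opening: 0.512
finger_force: 15.0
```

>>> carry_out --plan '[{"rot": [0, 0, 0], "xyz": [0, 0, 0], "grip": 0}, {"rot": [0, 0, 0], "xyz": [0, 0, 0], "grip": 0}, {"rot": [0, 0, 0], "xyz": [0, 0, 0], "grip": 0}, {"rot": [0, 0, 0], "xyz": [0, 0, 0], "grip": 0}, {"rot": [0, 0, 0.463], "xyz": [0, 0, 0], "grip": 0}, {"rot": [0, 0, 0.463], "xyz": [0, 0, 0], "grip": 0}, {"rot": [0, 0, 0.463], "xyz": [0, 0, 0], "grip": 0}, {"rot": [0, 0, 0.463], "xyz": [0, 0, 0], "grip": 0}]'

```text
clock: 17.68
tool_pos: [0.569, -0.3581, 0.0136]
eef_rot: [0.803, 0.596, -0.002, -0.001]
contact_force: [0.7, -1.2, -0.3]
opening: 1.0
finger_force: 0.0
```

>>> carry_out --plan '[{"rot": [0, 0, 0.694], "xyz": [0, 0, 0], "grip": 0}, {"rot": [0, 0, 0.694], "xyz": [0, 0, 0], "grip": 0}, {"rot": [0, 0, 0.694], "xyz": [0, 0, 0], "grip": 0}, {"rot": [0, 0, 0.694], "xyz": [0, 0, 0], "grip": 0}, {"rot": [0, 0, 0.694], "xyz": [0, 0, 0], "grip": 0}, {"rot": [0, 0, 0.694], "xyz": [0, 0, 0], "grip": 0}, {"rot": [0, 0, 0.694], "xyz": [0, 0, 0], "grip": 0}, {"rot": [0, 0, 0.694], "xyz": [0, 0, 0], "grip": 0}]'

```text
clock: 18.35
tool_pos: [0.5691, -0.3581, 0.0137]
eef_rot: [0.957, 0.291, -0.002, -0.001]
contact_force: [-0.2, -0.6, 0.5]
opening: 1.003
finger_force: 0.0
```

>>> carry_out --plan '[{"rot": [0, 0, 0], "xyz": [0, 0, 0], "grip": 255}, {"rot": [0, 0, 0], "xyz": [0, 0, 0], "grip": 255}, {"rot": [0, 0, 0], "xyz": [0, 0, 0], "grip": 255}, {"rot": [0, 0, 0], "xyz": [0, 0, 0], "grip": 255}, {"rot": [0, 0, 0], "xyz": [0, 0, 0], "grip": 255}, {"rot": [0, 0, 0], "xyz": [0, 0, 0], "grip": 255}, {"rot": [0, 0, 0], "xyz": [0, 0, 0], "grip": 255}, {"rot": [0, 0, 0], "xyz": [0, 0, 0], "grip": 255}]' --squeeze 25

```text
clock: 19.02
tool_pos: [0.569, -0.3581, 0.0137]
eef_rot: [0.957, 0.29, -0.002, -0.001]
contact_force: [-1.1, 0.9, -0.1]
opening: 0.507
finger_force: 25.0
```

Run:
```python
from pl import *
rebase()
P=np.load('panel.npy'); c,s=np.cos(P[2]),np.sin(P[2])
def D(x,y): x+=.012; return (P[0]+c*x-s*y, P[1]+s*x+c*y)
x,y=D(.078,0)
plan([(.57,-.3565,.134,33.7,255,0),(x,y,.134,33.7,255,5)])
```

```text
meas [ 0.569  -0.3581  0.0137] 33.7
CALL
   [-0.001,0.001,0.0] [0.0004,-0.0004,-0.0401] 255
   [-0.002,0.002,0.0] [0.0008,-0.0007,-0.0802] 255
   [-0.003,0.004,0.0] [0.0013,-0.0011,-0.1203] 255
   [-0.003,0.004,0.0] [0.0244,-0.0306,-0.1203] 255
   [-0.003,0.004,0.0] [0.0476,-0.0602,-0.1203] 255
   [-0.003,0.004,0.0] [0.0707,-0.0897,-0.1203] 255
   [-0.003,0.004,0.0] [0.0939,-0.1193,-0.1203] 255
   [-0.003,0.004,0.0] [0.1171,-0.1488,-0.1203] 255
CALL
   [0.0,0.0,0.0] [0.0231,-0.0296,-0.0001] 255
   [0.0,0.0,0.0] [0.0463,-0.0592,-0.0001] 255
   [0.0,0.0,0.0] [0.0694,-0.0887,-0.0001] 255
   [0.0,0.0,0.0] [0.0926,-0.1183,-0.0001] 255
   [0.0,0.0,0.0] [0.1157,-0.1478,-0.0001] 255
   [0.0,0.0,0.0] [0.1389,-0.1774,-0.0001] 255
   [0.0,0.0,0.0] [0.1621,-0.2069,-0.0001] 255
   [0.0,0.0,0.0] [0.1852,-0.2365,-0.0001] 255
CALL
   [0.0,0.0,0.0] [0.0,0.0,0.0] 255
   [0.0,0.0,0.0] [0.0,0.0,0.0] 255
   [0.0,0.0,0.0] [0.0,0.0,0.0] 255
   [0.0,0.0,0.0] [0.0,0.0,0.0] 255
   [0.0,0.0,0.0] [0.0,0.0,0.0] 255
end [0.6073 0.1302 0.134 ]
```

>>> carry_out --plan '[{"rot": [0, 0, 0], "xyz": [0.0013, -0.0011, -0.1203], "grip": 255}, {"rot": [0, 0, 0], "xyz": [0.0013, -0.0011, -0.1203], "grip": 255}, {"rot": [0, 0, 0], "xyz": [0.0013, -0.0011, -0.1203], "grip": 255}, {"rot": [0, 0, 0], "xyz": [0.0244, -0.0306, -0.1203], "grip": 255}, {"rot": [0, 0, 0], "xyz": [0.0476, -0.0602, -0.1203], "grip": 255}, {"rot": [0, 0, 0], "xyz": [0.0707, -0.0897, -0.1203], "grip": 255}, {"rot": [0, 0, 0], "xyz": [0.0939, -0.1193, -0.1203], "grip": 255}, {"rot": [0, 0, 0], "xyz": [0.1171, -0.1488, -0.1203], "grip": 255}]'

```text
clock: 19.68
tool_pos: [0.5842, -0.1681, 0.1339]
eef_rot: [0.957, 0.29, -0.002, -0.0]
contact_force: [-0.4, 0.4, -2.1]
opening: 0.505
finger_force: 25.0
```

>>> carry_out --plan '[{"rot": [0, 0, 0], "xyz": [0.0231, -0.0296, 0], "grip": 255}, {"rot": [0, 0, 0], "xyz": [0.0463, -0.0592, 0], "grip": 255}, {"rot": [0, 0, 0], "xyz": [0.0694, -0.0887, 0], "grip": 255}, {"rot": [0, 0, 0], "xyz": [0.0926, -0.1183, 0], "grip": 255}, {"rot": [0, 0, 0], "xyz": [0.1157, -0.1478, 0], "grip": 255}, {"rot": [0, 0, 0], "xyz": [0.1389, -0.1774, 0], "grip": 255}, {"rot": [0, 0, 0], "xyz": [0.1621, -0.2069, 0], "grip": 255}, {"rot": [0, 0, 0], "xyz": [0.1852, -0.2365, 0], "grip": 255}]'

```text
clock: 20.35
tool_pos: [0.6073, 0.1317, 0.1337]
eef_rot: [0.957, 0.29, -0.002, -0.0]
contact_force: [0.6, 0.5, -1.3]
opening: 0.508
finger_force: 25.0
```

>>> carry_out --plan '[{"rot": [0, 0, 0], "xyz": [0, 0, 0], "grip": 255}, {"rot": [0, 0, 0], "xyz": [0, 0, 0], "grip": 255}, {"rot": [0, 0, 0], "xyz": [0, 0, 0], "grip": 255}, {"rot": [0, 0, 0], "xyz": [0, 0, 0], "grip": 255}, {"rot": [0, 0, 0], "xyz": [0, 0, 0], "grip": 255}]'

```text
clock: 20.77
tool_pos: [0.6076, 0.1278, 0.1335]
eef_rot: [0.957, 0.288, -0.002, 0.0]
contact_force: [0.1, 0.6, -0.8]
opening: 0.507
finger_force: 25.0
```

>>> carry_out --plan '[{"rot": [0, 0, 0], "xyz": [0, 0, 0.034], "grip": 255}, {"rot": [0, 0, 0], "xyz": [0, 0, 0.068], "grip": 255}, {"rot": [0, 0, 0], "xyz": [0, 0, 0.09], "grip": 255}, {"rot": [0, 0, 0], "xyz": [0, 0, 0.102], "grip": 255}, {"rot": [0, 0, 0], "xyz": [0, 0, 0.1065], "grip": 255}, {"rot": [0, 0, 0], "xyz": [0, 0, 0.1065], "grip": 255}, {"rot": [0, 0, 0], "xyz": [0, 0, 0.1065], "grip": 255}, {"rot": [0, 0, 0], "xyz": [0, 0, 0.1065], "grip": 255}]'

```text
clock: 21.43
tool_pos: [0.6081, 0.1304, 0.0287]
eef_rot: [0.957, 0.289, -0.001, -0.001]
contact_force: [0.2, -0.2, -1.2]
opening: 0.507
finger_force: 25.0
```

>>> carry_out --plan '[{"rot": [0, 0, 0], "xyz": [0, 0, 0], "grip": 60}, {"rot": [0, 0, 0], "xyz": [0, 0, 0], "grip": 60}, {"rot": [0, 0, 0], "xyz": [0, 0, 0], "grip": 60}, {"rot": [0, 0, 0], "xyz": [0, 0, 0], "grip": 60}, {"rot": [0, 0, 0], "xyz": [0, 0, -0.1065], "grip": 60}, {"rot": [0, 0, 0], "xyz": [0, 0, -0.1065], "grip": 60}, {"rot": [0, 0, 0], "xyz": [0, 0, -0.1065], "grip": 0}]'

```text
clock: 22.02
tool_pos: [0.6087, 0.1315, 0.1376]
eef_rot: [0.957, 0.29, 0.0, -0.001]
contact_force: [-0.1, 0.9, 0.1]
opening: 0.815
finger_force: 0.0
```

Run:
```python
from pl import *
rebase()
# lid_large bar yaw 134.5 (=-45.5): squeeze along bar (tool y along bar -> theta=yaw+90): 44.5 ; then across: theta=134.5
plan([(.4343,-.1656,.14,44.5,0,5)])
```

```text
meas [0.6087 0.1315 0.1376] 33.7
CALL
   [0.0,0.0,-0.021] [-0.0344,0.0167,-0.0003] 0
   [0.0,0.0,-0.042] [-0.0689,0.0334,-0.0007] 0
   [-0.001,0.0,-0.063] [-0.1033,0.0501,-0.001] 0
   [-0.001,-0.001,-0.084] [-0.1377,0.0668,-0.0013] 0
   [-0.001,-0.001,-0.105] [-0.1722,0.0835,-0.0017] 0
   [-0.001,-0.001,-0.126] [-0.2066,0.1002,-0.002] 0
   [-0.002,-0.001,-0.147] [-0.2411,0.1169,-0.0024] 0
   [-0.002,-0.001,-0.167] [-0.2755,0.1336,-0.0027] 0
CALL
   [0.0,0.0,-0.021] [-0.0367,0.0108,-0.0003] 0
   [0.0,0.0,-0.021] [-0.0367,0.0108,-0.0003] 0
   [0.0,0.0,-0.021] [-0.0367,0.0108,-0.0003] 0
   [0.0,0.0,-0.021] [-0.0367,0.0108,-0.0003] 0
   [0.0,0.0,-0.021] [-0.0367,0.0108,-0.0003] 0
   [0.0,0.0,-0.021] [-0.0367,0.0108,-0.0003] 0
end [ 0.4343 -0.1656  0.14  ]
```

>>> carry_out --plan '[{"rot": [0, 0, -0.021], "xyz": [-0.0344, 0.0167, 0], "grip": 0}, {"rot": [0, 0, -0.042], "xyz": [-0.0689, 0.0334, 0], "grip": 0}, {"rot": [0, 0, -0.063], "xyz": [-0.1033, 0.0501, -0.001], "grip": 0}, {"rot": [0, 0, -0.084], "xyz": [-0.1377, 0.0668, -0.001], "grip": 0}, {"rot": [0, 0, -0.105], "xyz": [-0.1722, 0.0835, -0.002], "grip": 0}, {"rot": [0, 0, -0.126], "xyz": [-0.2066, 0.1002, -0.002], "grip": 0}, {"rot": [0, 0, -0.147], "xyz": [-0.2411, 0.1169, -0.002], "grip": 0}, {"rot": [0, 0, -0.167], "xyz": [-0.2755, 0.1336, -0.0027], "grip": 0}]'

```text
clock: 22.68
tool_pos: [0.4513, -0.1352, 0.1374]
eef_rot: [0.929, 0.369, -0.002, -0.0]
contact_force: [1.6, -0.6, 0.2]
opening: 0.999
finger_force: 0.0
```

>>> carry_out --plan '[{"rot": [0, 0, -0.021], "xyz": [-0.0367, 0.0108, 0], "grip": 0}, {"rot": [0, 0, -0.021], "xyz": [-0.0367, 0.0108, 0], "grip": 0}, {"rot": [0, 0, -0.021], "xyz": [-0.0367, 0.0108, 0], "grip": 0}, {"rot": [0, 0, -0.021], "xyz": [-0.0367, 0.0108, 0], "grip": 0}, {"rot": [0, 0, -0.021], "xyz": [-0.0367, 0.0108, 0], "grip": 0}, {"rot": [0, 0, -0.021], "xyz": [-0.0367, 0.0108, 0], "grip": 0}, {"rot": [0, 0, -0.021], "xyz": [-0.0367, 0.0108, 0], "grip": 0}]'

```text
clock: 23.27
tool_pos: [0.4339, -0.1655, 0.1374]
eef_rot: [0.925, 0.379, -0.001, -0.001]
contact_force: [0.0, -0.1, 0.1]
opening: 1.003
finger_force: 0.0
```

```bash
cat > look.py <<'E'
# fit things lying on the bench (and in the drawer, z offset) with current views
from h import *
import sys
I={n:r.snapshot(n) for n in('top','side')}
G={'case_large':(.6662,.0427,.012),'case_oblong':(.5514,.2173,.012),'case_small':(.608,.130,.012),'lid_large':(.4343,-.1656,0),'lid_small':(.5568,-.1358,0),'lid_oblong':(.6149,-.2567,0)}
for k in sys.argv[1:]:
    k,vs=(k.split(':')+['top,side'])[:2]; g=G[k]
    x,f=fit(k,g[:2],{n:I[n] for n in vs.split(',')},zfree=',' in vs); print(k,x.round(4),np.degrees(x[3]).round(1),round(f,1))
np.save('It.npy',I['top']); np.save('Is.npy',I['side'])
E
python3 look.py lid_large:side
python3 - <<'E'
from pl import *
rebase()
x,y=.4343,-.1650
plan([(x,y,.016,44.5,0,3),(x,y,.016,44.5,255,5)])
plan([(x,y,.016,44.5,100,3),(x,y,.016,134.5,100,3)])
E
python3 - <<'E'
from h import *
# drawer cases, top view: inner/outer rim circle, drawn for check
t=np.load('It.npy'); c=t[165:285,200:340]
cv2.imwrite('pics/d1.png',cv2.resize(c,None,fx=5,fy=5,interpolation=cv2.INTER_CUBIC)[:,:,::-1])
E
```

```text
lid_large [ 0.4342 -0.1638  0.      2.3198] 132.9 10.4
meas [ 0.4335 -0.166   0.1373] 44.6
CALL
   [-0.001,0.001,0.0] [0.0005,0.0001,0.0404] 0
   [-0.002,0.002,0.001] [0.001,0.0001,0.0809] 0
   [-0.003,0.003,0.001] [0.0016,0.0002,0.1213] 0
   [-0.003,0.003,0.001] [0.0016,0.0002,0.1213] 0
   [-0.003,0.003,0.001] [0.0016,0.0002,0.1213] 0
   [-0.003,0.003,0.001] [0.0016,0.0002,0.1213] 0
   [-0.003,0.003,0.001] [0.0016,0.0002,0.1213] 255
   [-0.003,0.003,0.001] [0.0016,0.0002,0.1213] 255
CALL
   [0.0,0.0,0.0] [-0.0,-0.0,-0.0] 255
   [0.0,0.0,0.0] [-0.0,-0.0,-0.0] 255
   [0.0,0.0,0.0] [-0.0,-0.0,-0.0] 255
end [ 0.4344 -0.165   0.016 ]
CALL
   [0.0,0.0,0.0] [-0.0,-0.0,-0.0] 100
   [0.0,0.0,0.0] [-0.0,-0.0,-0.0] 100
   [0.0,0.0,0.0] [-0.0,-0.0,-0.0] 100
   [0.0,0.0,0.0] [-0.0,-0.0,-0.0] 100
   [0.0,0.0,-0.112] [-0.0,-0.0,-0.0] 100
   [0.0,0.0,-0.224] [-0.0,-0.0,-0.0] 100
   [0.0,0.0,-0.337] [-0.0,-0.0,-0.0] 100
   [0.0,0.0,-0.449] [-0.0,-0.0,-0.0] 100
CALL
   [0.0,0.0,-0.112] [-0.0,-0.0,-0.0] 100
   [0.0,0.0,-0.224] [-0.0,-0.0,-0.0] 100
   [0.0,0.0,-0.336] [-0.0,-0.0,-0.0] 100
   [0.0,0.0,-0.449] [-0.0,-0.0,-0.0] 100
   [0.0,0.0,-0.561] [-0.0,-0.0,-0.0] 100
   [0.0,0.0,-0.673] [-0.0,-0.0,-0.0] 100
   [0.0,0.0,-0.785] [-0.0,-0.0,-0.0] 100
   [0.0,0.0,-0.897] [-0.0,-0.0,-0.0] 100
CALL
   [0.0,0.0,-0.113] [0.0,-0.0,-0.0] 100
   [0.0,0.0,-0.225] [0.0,-0.0,-0.0] 100
   [0.0,0.0,-0.225] [0.0,-0.0,-0.0] 100
   [0.0,0.0,-0.225] [0.0,-0.0,-0.0] 100
   [0.0,0.0,-0.225] [0.0,-0.0,-0.0] 100
end [ 0.4344 -0.165   0.016 ]
```

View pics/d1.png

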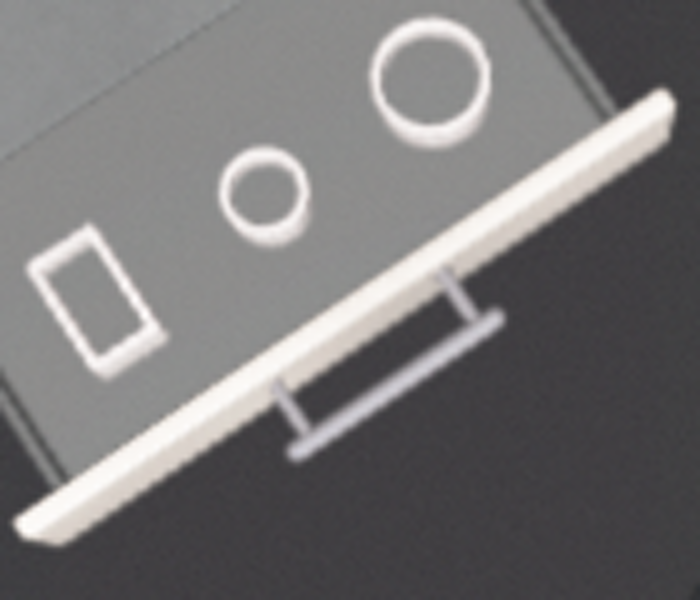

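All three cases stand upright in the drawer: oblong (95,300), small (265,195), large (430,80). Now squeeze-centre the large lid.

>>> carry_out --plan '[{"rot": [0, 0, 0], "xyz": [0.0016, 0, 0.0404], "grip": 0}, {"rot": [0, 0, 0], "xyz": [0.0016, 0, 0.0809], "grip": 0}, {"rot": [0, 0, 0], "xyz": [0.0016, 0, 0.1213], "grip": 0}, {"rot": [0, 0, 0], "xyz": [0.0016, 0, 0.1213], "grip": 0}, {"rot": [0, 0, 0], "xyz": [0.0016, 0, 0.1213], "grip": 0}, {"rot": [0, 0, 0], "xyz": [0.0016, 0, 0.1213], "grip": 255}, {"rot": [0, 0, 0], "xyz": [0.0016, 0, 0.1213], "grip": 255}, {"rot": [0, 0, 0], "xyz": [0.0016, 0, 0.1213], "grip": 255}]' --squeeze 12

```text
clock: 24.03
tool_pos: [0.4352, -0.1662, 0.0183]
eef_rot: [0.926, 0.378, -0.0, 0.0]
contact_force: [-0.4, 0.3, -0.2]
opening: 0.796
finger_force: 0.0
```

>>> carry_out --plan '[{"rot": [0, 0, 0], "xyz": [0, 0, 0], "grip": 255}, {"rot": [0, 0, 0], "xyz": [0, 0, 0], "grip": 255}, {"rot": [0, 0, 0], "xyz": [0, 0, 0], "grip": 255}, {"rot": [0, 0, 0], "xyz": [0, 0, 0], "grip": 255}, {"rot": [0, 0, 0], "xyz": [0, 0, 0], "grip": 255}]'

```text
clock: 24.45
tool_pos: [0.4337, -0.1659, 0.0161]
eef_rot: [0.926, 0.378, -0.002, -0.001]
contact_force: [0.6, -0.5, 0.8]
opening: 0.422
finger_force: 0.0
```

>>> carry_out --plan '[{"rot": [0, 0, 0], "xyz": [0, 0, 0], "grip": 100}, {"rot": [0, 0, 0], "xyz": [0, 0, 0], "grip": 100}, {"rot": [0, 0, 0], "xyz": [0, 0, 0], "grip": 100}, {"rot": [0, 0, 0], "xyz": [0, 0, 0], "grip": 100}, {"rot": [0, 0, -0.449], "xyz": [0, 0, 0], "grip": 100}, {"rot": [0, 0, -0.449], "xyz": [0, 0, 0], "grip": 100}, {"rot": [0, 0, -0.449], "xyz": [0, 0, 0], "grip": 100}, {"rot": [0, 0, -0.449], "xyz": [0, 0, 0], "grip": 100}]'

```text
clock: 25.12
tool_pos: [0.4336, -0.1658, 0.0159]
eef_rot: [0.817, 0.577, -0.002, -0.001]
contact_force: [-0.4, -0.6, -0.4]
opening: 0.604
finger_force: 0.0
```

>>> carry_out --plan '[{"rot": [0, 0, -0.897], "xyz": [0, 0, 0], "grip": 100}, {"rot": [0, 0, -0.897], "xyz": [0, 0, 0], "grip": 100}, {"rot": [0, 0, -0.897], "xyz": [0, 0, 0], "grip": 100}, {"rot": [0, 0, -0.897], "xyz": [0, 0, 0], "grip": 100}, {"rot": [0, 0, -0.897], "xyz": [0, 0, 0], "grip": 100}, {"rot": [0, 0, -0.897], "xyz": [0, 0, 0], "grip": 100}, {"rot": [0, 0, -0.897], "xyz": [0, 0, 0], "grip": 100}, {"rot": [0, 0, -0.897], "xyz": [0, 0, 0], "grip": 100}]'

```text
clock: 25.78
tool_pos: [0.4336, -0.1658, 0.0159]
eef_rot: [0.486, 0.874, -0.001, -0.002]
contact_force: [0.1, -0.0, -0.5]
opening: 0.611
finger_force: 0.0
```

>>> carry_out --plan '[{"rot": [0, 0, -0.225], "xyz": [0, 0, 0], "grip": 100}, {"rot": [0, 0, -0.225], "xyz": [0, 0, 0], "grip": 100}, {"rot": [0, 0, -0.225], "xyz": [0, 0, 0], "grip": 100}, {"rot": [0, 0, -0.225], "xyz": [0, 0, 0], "grip": 255}, {"rot": [0, 0, -0.225], "xyz": [0, 0, 0], "grip": 255}, {"rot": [0, 0, -0.225], "xyz": [0, 0, 0], "grip": 255}, {"rot": [0, 0, -0.225], "xyz": [0, 0, 0], "grip": 255}, {"rot": [0, 0, -0.225], "xyz": [0, 0, 0], "grip": 255}]' --squeeze 25

```text
clock: 26.45
tool_pos: [0.4337, -0.1658, 0.016]
eef_rot: [0.387, 0.922, -0.001, -0.002]
contact_force: [1.4, 0.9, 0.1]
opening: 0.254
finger_force: 0.0
```

>>> carry_out --plan '[{"rot": [0, 0, 0], "xyz": [0, 0, 0], "grip": 255}, {"rot": [0, 0, 0], "xyz": [0, 0, 0], "grip": 255}, {"rot": [0, 0, 0], "xyz": [0, 0, 0], "grip": 255}]'

```text
clock: 26.7
tool_pos: [0.4338, -0.1657, 0.016]
eef_rot: [0.387, 0.922, -0.001, -0.002]
contact_force: [0.3, -0.0, 0.9]
opening: 0.157
finger_force: 25.0
```

```bash
cat > dr.py <<'E'
# case pose in the drawer from top view (z fixed .012, less the 1.5 mm-type calibration bias is left alone)
from h import *
def dfit(t,name,x0,zb=.0135):
    body=M[name][0]; c=proj('top',[[x0[0],x0[1],.03]])[0]; o=np.round(c-24).astype(int)
    g=t.min(2).astype(float)[o[1]:o[1]+48,o[0]:o[0]+48]; g=np.clip((g-140)/90,0,1)
    b=(g>.5).astype(np.uint8); cs,_=cv2.findContours(b,cv2.RETR_EXTERNAL,cv2.CHAIN_APPROX_NONE); f=b*0
    cv2.drawContours(f,cs,-1,1,-1); g=np.maximum(g,cv2.erode(f,np.ones((3,3))))
    w=cv2.dilate(sil('top',body@R.from_euler('z',np.radians(33.7)).as_matrix().T+[x0[0],x0[1],zb],o,g.shape),np.ones((7,7)))
    def cost(v): return (w*(sil('top',body@R.from_euler('z',v[2]).as_matrix().T+[v[0],v[1],zb],o,g.shape)-g)**2).sum()
    s=np.array([x0[0],x0[1],np.radians(33.7)])
    q=minimize(cost,s,method='Nelder-Mead',options=dict(initial_simplex=np.vstack([s,s+np.diag([.006,.006,.1])]),xatol=1e-5,fatol=1e-3))
    return q.x,q.fun
if __name__=='__main__':
    t=np.load('It.npy')
    for k,g in(('case_large',(.6662,.0427)),('case_small',(.608,.130)),('case_oblong',(.5514,.2173))):
        x,f=dfit(t,k,g); print(k,x.round(4),np.degrees(x[2]).round(1),round(f,1))
E
python3 dr.py
python3 - <<'E'
from pl import *
rebase()
E
```

```text
case_large [0.6704 0.044  0.6353] 36.4 6.6
case_small [0.6095 0.1308 0.625 ] 35.8 7.2
case_oblong [0.5537 0.2193 0.5876] 33.7 4.3
meas [ 0.4338 -0.1657  0.016 ] 134.4
```

Run:
```python
from pl import *
plan([(.4338,-.1657,.146,134.4,255,0),(.6685,.0435,.146,134.4,255,5)])
```

```text
CALL
   [-0.001,-0.001,0.0] [0.0001,-0.0001,-0.0325] 255
   [-0.001,-0.001,0.0] [0.0002,-0.0002,-0.065] 255
   [-0.002,-0.002,0.001] [0.0003,-0.0002,-0.0975] 255
   [-0.003,-0.003,0.001] [0.0004,-0.0003,-0.13] 255
   [-0.003,-0.003,0.001] [-0.0015,0.0389,-0.1301] 255
   [-0.003,-0.003,0.001] [-0.0034,0.0782,-0.1302] 255
   [-0.003,-0.003,0.001] [-0.0053,0.1175,-0.1303] 255
   [-0.003,-0.003,0.001] [-0.0071,0.1567,-0.1305] 255
CALL
   [0.0,0.0,0.0] [-0.0019,0.0393,0.0001] 255
   [0.0,0.0,0.0] [-0.0037,0.0785,0.0001] 255
   [0.0,0.0,0.0] [-0.0055,0.1178,0.0001] 255
   [0.0,0.0,0.0] [-0.0074,0.157,0.0001] 255
   [0.0,0.0,0.0] [-0.0074,0.157,0.0001] 255
   [0.0,0.0,0.0] [-0.0074,0.157,0.0001] 255
   [0.0,0.0,0.0] [-0.0074,0.157,0.0001] 255
   [0.0,0.0,0.0] [-0.0074,0.157,0.0001] 255
CALL
   [0.0,0.0,0.0] [0.0,0.0,-0.0] 255
end [0.6685 0.0435 0.146 ]
```

>>> carry_out --plan '[{"rot": [0, 0, 0], "xyz": [0, 0, -0.0325], "grip": 255}, {"rot": [0, 0, 0], "xyz": [0, 0, -0.065], "grip": 255}, {"rot": [0, 0, 0], "xyz": [0, 0, -0.0975], "grip": 255}, {"rot": [-0.003, -0.003, 0], "xyz": [0, 0, -0.13], "grip": 255}, {"rot": [-0.003, -0.003, 0], "xyz": [-0.0015, 0.0389, -0.1301], "grip": 255}, {"rot": [-0.003, -0.003, 0], "xyz": [-0.0034, 0.0782, -0.1302], "grip": 255}, {"rot": [-0.003, -0.003, 0], "xyz": [-0.0053, 0.1175, -0.1303], "grip": 255}, {"rot": [-0.003, -0.003, 0], "xyz": [-0.0071, 0.1567, -0.1305], "grip": 255}]'

```text
clock: 27.37
tool_pos: [0.5519, -0.0605, 0.1462]
eef_rot: [0.388, 0.922, -0.0, 0.0]
contact_force: [0.4, -1.1, -0.2]
opening: 0.154
finger_force: 25.0
```

>>> carry_out --plan '[{"rot": [0, 0, 0], "xyz": [-0.0019, 0.0393, 0], "grip": 255}, {"rot": [0, 0, 0], "xyz": [-0.0037, 0.0785, 0], "grip": 255}, {"rot": [0, 0, 0], "xyz": [-0.0055, 0.1178, 0], "grip": 255}, {"rot": [0, 0, 0], "xyz": [-0.0074, 0.157, 0], "grip": 255}, {"rot": [0, 0, 0], "xyz": [-0.0074, 0.157, 0], "grip": 255}, {"rot": [0, 0, 0], "xyz": [-0.0074, 0.157, 0], "grip": 255}, {"rot": [0, 0, 0], "xyz": [-0.0074, 0.157, 0], "grip": 255}, {"rot": [0, 0, 0], "xyz": [-0.0074, 0.157, 0], "grip": 255}]'

```text
clock: 28.03
tool_pos: [0.6671, 0.0416, 0.1454]
eef_rot: [0.387, 0.922, -0.001, -0.0]
contact_force: [0.1, -0.0, -0.8]
opening: 0.157
finger_force: 25.0
```

>>> carry_out --plan '[{"rot": [0, 0, 0], "xyz": [0, 0, 0.03], "grip": 255}, {"rot": [0, 0, 0], "xyz": [0, 0, 0.06], "grip": 255}, {"rot": [0, 0, 0], "xyz": [0, 0, 0.07], "grip": 255}, {"rot": [0, 0, 0], "xyz": [0, 0, 0.07], "grip": 255}, {"rot": [0, 0, 0], "xyz": [0, 0, 0.07], "grip": 255}, {"rot": [0, 0, 0], "xyz": [0, 0, 0.07], "grip": 255}, {"rot": [0, 0, 0], "xyz": [0, 0, 0.07], "grip": 255}, {"rot": [0, 0, 0], "xyz": [0, 0, 0.07], "grip": 255}]'

```text
clock: 28.7
tool_pos: [0.6691, 0.0438, 0.0776]
eef_rot: [0.387, 0.922, 0.001, 0.001]
contact_force: [-0.4, 0.1, -0.1]
opening: 0.162
finger_force: 25.0
```

Run:
```python
from pl import *
rebase()
plan([(.6685,.0435,.064,134.4,255,3)])
```

```text
meas [0.6691 0.0438 0.0776] 134.5
CALL
   [0.002,0.002,0.001] [0.0002,-0.0007,0.0136] 255
   [0.002,0.002,0.001] [0.0002,-0.0007,0.0136] 255
   [0.002,0.002,0.001] [0.0002,-0.0007,0.0136] 255
   [0.002,0.002,0.001] [0.0002,-0.0007,0.0136] 255
end [0.6685 0.0435 0.064 ]
```

>>> carry_out --plan '[{"rot": [0, 0, 0], "xyz": [0, 0, 0.01], "grip": 255}, {"rot": [0, 0, 0], "xyz": [0, 0, 0.0135], "grip": 255}, {"rot": [0, 0, 0], "xyz": [0, 0, 0.0155], "grip": 255}, {"rot": [0, 0, 0], "xyz": [0, 0, 0.0175], "grip": 255}, {"rot": [0, 0, 0], "xyz": [0, 0, 0.0195], "grip": 255}, {"rot": [0, 0, 0], "xyz": [0, 0, 0.021], "grip": 255}, {"rot": [0, 0, 0], "xyz": [0, 0, 0.021], "grip": 255}, {"rot": [0, 0, 0], "xyz": [0, 0, 0.021], "grip": 255}]'

```text
clock: 29.37
tool_pos: [0.6688, 0.0443, 0.056]
eef_rot: [0.387, 0.922, 0.001, 0.001]
contact_force: [-0.1, 1.2, 5.5]
opening: 0.158
finger_force: 25.1
```

>>> carry_out --plan '[{"rot": [0, 0, 0], "xyz": [0, 0, 0], "grip": 130}, {"rot": [0, 0, 0], "xyz": [0, 0, 0], "grip": 130}, {"rot": [0, 0, 0], "xyz": [0, 0, 0], "grip": 130}, {"rot": [0, 0, 0], "xyz": [0, 0, 0], "grip": 130}, {"rot": [0, 0, 0], "xyz": [0, 0, -0.03], "grip": 130}, {"rot": [0, 0, 0], "xyz": [0, 0, -0.06], "grip": 130}, {"rot": [0, 0, 0], "xyz": [0, 0, -0.09], "grip": 0}, {"rot": [0, 0, 0], "xyz": [0, 0, -0.09], "grip": 0}]'

```text
clock: 30.03
tool_pos: [0.6714, 0.0454, 0.1511]
eef_rot: [0.387, 0.922, 0.003, 0.004]
contact_force: [0.3, 0.6, 0.3]
opening: 0.618
finger_force: 0.0
```

Run:
```python
from pl import *
rebase()
plan([(.5568,-.1358,.14,74,0,6)])
```

```text
meas [0.6714 0.0454 0.1511] 134.4
CALL
   [0.001,0.0,0.117] [-0.0055,-0.0232,0.0011] 0
   [0.002,0.0,0.234] [-0.0109,-0.0464,0.0021] 0
   [0.003,0.0,0.352] [-0.0164,-0.0696,0.0032] 0
   [0.005,0.0,0.469] [-0.0218,-0.0928,0.0042] 0
   [0.006,0.0,0.586] [-0.0273,-0.116,0.0053] 0
   [0.007,0.0,0.703] [-0.0327,-0.1392,0.0063] 0
   [0.008,-0.001,0.82] [-0.0382,-0.1624,0.0074] 0
   [0.009,-0.001,0.938] [-0.0436,-0.1856,0.0084] 0
CALL
   [0.001,0.0,0.117] [-0.0219,-0.0093,0.0012] 0
   [0.001,0.0,0.117] [-0.0219,-0.0093,0.0012] 0
   [0.001,0.0,0.117] [-0.0219,-0.0093,0.0012] 0
   [0.001,0.0,0.117] [-0.0219,-0.0093,0.0012] 0
   [0.001,0.0,0.117] [-0.0219,-0.0093,0.0012] 0
   [0.001,0.0,0.117] [-0.0219,-0.0093,0.0012] 0
   [0.001,0.0,0.117] [-0.0219,-0.0093,0.0012] 0
end [ 0.5568 -0.1358  0.14  ]
```

>>> carry_out --plan '[{"rot": [0, 0, 0.117], "xyz": [-0.0055, -0.0232, 0.001], "grip": 0}, {"rot": [0, 0, 0.234], "xyz": [-0.0109, -0.0464, 0.002], "grip": 0}, {"rot": [0.003, 0, 0.352], "xyz": [-0.0164, -0.0696, 0.003], "grip": 0}, {"rot": [0.005, 0, 0.469], "xyz": [-0.0218, -0.0928, 0.004], "grip": 0}, {"rot": [0.006, 0, 0.586], "xyz": [-0.0273, -0.116, 0.005], "grip": 0}, {"rot": [0.007, 0, 0.703], "xyz": [-0.0327, -0.1392, 0.006], "grip": 0}, {"rot": [0.008, 0, 0.82], "xyz": [-0.0382, -0.1624, 0.007], "grip": 0}, {"rot": [0.009, 0, 0.938], "xyz": [-0.0436, -0.1856, 0.008], "grip": 0}]'

```text
clock: 30.7
tool_pos: [0.5653, -0.1186, 0.1366]
eef_rot: [0.764, 0.645, -0.004, -0.002]
contact_force: [0.7, 0.6, 0.7]
opening: 1.0
finger_force: 0.0
```

>>> carry_out --plan '[{"rot": [0, 0, 0.117], "xyz": [-0.0219, -0.0093, 0.0012], "grip": 0}, {"rot": [0, 0, 0.117], "xyz": [-0.0219, -0.0093, 0.0012], "grip": 0}, {"rot": [0, 0, 0.117], "xyz": [-0.0219, -0.0093, 0.0012], "grip": 0}, {"rot": [0, 0, 0.117], "xyz": [-0.0219, -0.0093, 0.0012], "grip": 0}, {"rot": [0, 0, 0.117], "xyz": [-0.0219, -0.0093, 0.0012], "grip": 0}, {"rot": [0, 0, 0.117], "xyz": [-0.0219, -0.0093, 0.0012], "grip": 0}, {"rot": [0, 0, 0.117], "xyz": [-0.0219, -0.0093, 0.0012], "grip": 0}]'

```text
clock: 31.28
tool_pos: [0.5541, -0.1365, 0.1359]
eef_rot: [0.798, 0.603, -0.004, -0.002]
contact_force: [0.0, -0.5, 0.1]
opening: 1.005
finger_force: 0.0
```

```bash
python3 look.py lid_small:side lid_oblong:side; python3 dr.py;  python3 - <<'E'
from pl import *
rebase()
x,y=.5568,-.1358
plan([(x,y,.016,74,0,0)])
from h import *
cv2.imwrite('pics/t3.png',cv2.resize(np.hstack([np.load('It.npy')[150:300,190:390],np.load('Is.npy')[170:320,240:440]]),None,fx=2,fy=2,interpolation=cv2.INTER_CUBIC)[:,:,::-1])
E
```

```text
lid_small [ 0.557  -0.1338  0.      2.852 ] 163.4 4.3
lid_oblong [ 0.615  -0.2555  0.      2.6659] 152.7 7.6
case_large [0.6705 0.0435 0.6656] 38.1 6.9
case_small [0.6097 0.1308 0.6441] 36.9 7.3
case_oblong [0.5539 0.2195 0.5867] 33.6 4.2
meas [ 0.5539 -0.137   0.1359] 74.1
CALL
   [-0.002,0.001,0.0] [0.0008,0.0011,0.04] 0
   [-0.005,0.003,0.001] [0.0017,0.0022,0.0799] 0
   [-0.007,0.004,0.001] [0.0025,0.0033,0.1199] 0
end [ 0.5568 -0.1358  0.016 ]
```

View pics/t3.png

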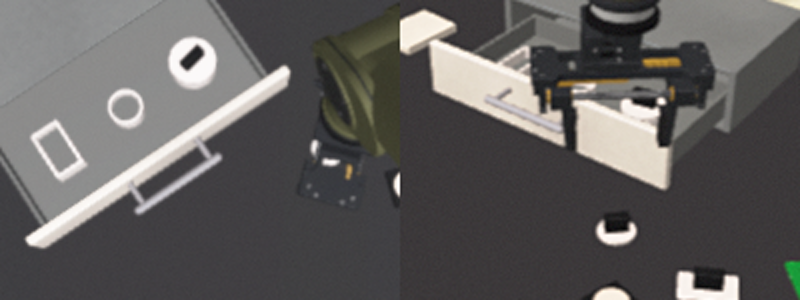

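The large lid sits on its case at (192,62). Now the small lid, at (617,230) in the side crop and unmoved.

>>> carry_out --plan '[{"rot": [-0.003, 0.002, 0], "xyz": [0.0008, 0.0011, 0.04], "grip": 0}, {"rot": [-0.005, 0.003, 0], "xyz": [0.0017, 0.0022, 0.08], "grip": 0}, {"rot": [-0.007, 0.004, 0], "xyz": [0.0025, 0.0033, 0.12], "grip": 0}, {"rot": [-0.007, 0.004, 0], "xyz": [0.0025, 0.0033, 0.12], "grip": 0}, {"rot": [-0.007, 0.004, 0], "xyz": [0.0025, 0.0033, 0.12], "grip": 0}, {"rot": [-0.007, 0.004, 0], "xyz": [0.0025, 0.0033, 0.12], "grip": 255}, {"rot": [-0.007, 0.004, 0], "xyz": [0.0025, 0.0033, 0.12], "grip": 255}, {"rot": [-0.007, 0.004, 0], "xyz": [0.0025, 0.0033, 0.12], "grip": 255}]' --squeeze 12

```text
clock: 32.05
tool_pos: [0.5583, -0.1367, 0.0185]
eef_rot: [0.799, 0.602, 0.001, 0.002]
contact_force: [0.5, -0.2, -0.1]
opening: 0.797
finger_force: 0.0
```

>>> carry_out --plan '[{"rot": [0, 0, 0], "xyz": [0, 0, 0], "grip": 255}, {"rot": [0, 0, 0], "xyz": [0, 0, 0], "grip": 255}, {"rot": [0, 0, 0], "xyz": [0, 0, 0], "grip": 255}, {"rot": [0, 0, 0], "xyz": [0, 0, 0], "grip": 255}, {"rot": [0, 0, 0], "xyz": [0, 0, 0], "grip": 255}, {"rot": [0, 0, 0], "xyz": [0, 0, 0], "grip": 255}, {"rot": [0, 0, 0], "xyz": [0, 0, 0], "grip": 255}]'

```text
clock: 32.63
tool_pos: [0.5565, -0.1365, 0.0159]
eef_rot: [0.799, 0.602, -0.0, 0.0]
contact_force: [-0.2, 1.6, 1.4]
opening: 0.343
finger_force: 12.1
```

>>> carry_out --plan '[{"rot": [0, 0, 0], "xyz": [0, 0, 0], "grip": 110}, {"rot": [0, 0, 0], "xyz": [0, 0, 0], "grip": 110}, {"rot": [0, 0, 0], "xyz": [0, 0, 0], "grip": 110}, {"rot": [0, 0, 0], "xyz": [0, 0, 0], "grip": 110}, {"rot": [0, 0, -0.449], "xyz": [0, 0, 0], "grip": 110}, {"rot": [0, 0, -0.449], "xyz": [0, 0, 0], "grip": 110}, {"rot": [0, 0, -0.449], "xyz": [0, 0, 0], "grip": 110}, {"rot": [0, 0, -0.449], "xyz": [0, 0, 0], "grip": 110}]'

```text
clock: 33.3
tool_pos: [0.5564, -0.1366, 0.0158]
eef_rot: [0.642, 0.766, -0.0, 0.0]
contact_force: [-0.6, -0.0, -0.1]
opening: 0.571
finger_force: 0.0
```

>>> carry_out --plan '[{"rot": [0, 0, -0.897], "xyz": [0, 0, 0], "grip": 110}, {"rot": [0, 0, -0.897], "xyz": [0, 0, 0], "grip": 110}, {"rot": [0, 0, -0.897], "xyz": [0, 0, 0], "grip": 110}, {"rot": [0, 0, -0.897], "xyz": [0, 0, 0], "grip": 110}, {"rot": [0, 0, -0.897], "xyz": [0, 0, 0], "grip": 110}, {"rot": [0, 0, -0.897], "xyz": [0, 0, 0], "grip": 110}, {"rot": [0, 0, -0.897], "xyz": [0, 0, 0], "grip": 110}, {"rot": [0, 0, -0.897], "xyz": [0, 0, 0], "grip": 110}]'

```text
clock: 33.97
tool_pos: [0.5563, -0.1367, 0.0157]
eef_rot: [0.248, 0.969, -0.0, -0.0]
contact_force: [-0.2, -0.4, -0.8]
opening: 0.57
finger_force: 0.0
```

>>> carry_out --plan '[{"rot": [0, 0, -0.225], "xyz": [0, 0, 0], "grip": 110}, {"rot": [0, 0, -0.225], "xyz": [0, 0, 0], "grip": 110}, {"rot": [0, 0, -0.225], "xyz": [0, 0, 0], "grip": 110}, {"rot": [0, 0, -0.225], "xyz": [0, 0, 0], "grip": 255}, {"rot": [0, 0, -0.225], "xyz": [0, 0, 0], "grip": 255}, {"rot": [0, 0, -0.225], "xyz": [0, 0, 0], "grip": 255}, {"rot": [0, 0, -0.225], "xyz": [0, 0, 0], "grip": 255}, {"rot": [0, 0, -0.225], "xyz": [0, 0, 0], "grip": 255}]' --squeeze 25

```text
clock: 34.63
tool_pos: [0.5565, -0.1365, 0.016]
eef_rot: [0.139, 0.99, -0.001, -0.0]
contact_force: [0.1, 0.1, 0.1]
opening: 0.217
finger_force: 0.3
```

>>> carry_out --plan '[{"rot": [0, 0, 0], "xyz": [0, 0, 0], "grip": 255}, {"rot": [0, 0, 0], "xyz": [0, 0, 0], "grip": 255}, {"rot": [0, 0, 0], "xyz": [0, 0, 0], "grip": 255}]'

```text
clock: 34.88
tool_pos: [0.5566, -0.1364, 0.016]
eef_rot: [0.139, 0.99, -0.0, 0.0]
contact_force: [0.5, 0.2, 0.5]
opening: 0.156
finger_force: 25.1
```

Run:
```python
from pl import *
rebase()
p,q=load()
plan([(p[0],p[1],.146,164,255,0),(.6088,.1306,.146,140,255,5)])
```

```text
meas [ 0.5566 -0.1364  0.016 ] 164.0
CALL
   [0.0,0.0,0.0] [-0.0,-0.0,-0.0325] 255
   [0.0,0.0,0.0] [-0.0,-0.0,-0.065] 255
   [-0.001,0.0,0.0] [-0.0,-0.0001,-0.0975] 255
   [-0.001,0.0,0.0] [-0.0,-0.0001,-0.13] 255
   [-0.001,0.0,0.06] [0.0033,0.0386,-0.13] 255
   [-0.001,0.0,0.12] [0.0066,0.0773,-0.1301] 255
   [-0.001,0.0,0.18] [0.01,0.1161,-0.1301] 255
   [-0.001,0.0,0.24] [0.0133,0.1548,-0.1301] 255
CALL
   [0.0,0.0,0.059] [0.0125,0.0368,-0.0] 255
   [0.0,0.0,0.119] [0.0249,0.0736,0.0] 255
   [0.0,0.0,0.179] [0.0373,0.1104,0.0] 255
   [0.0,0.0,0.179] [0.0373,0.1104,0.0] 255
   [0.0,0.0,0.179] [0.0373,0.1104,0.0] 255
   [0.0,0.0,0.179] [0.0373,0.1104,0.0] 255
   [0.0,0.0,0.179] [0.0373,0.1104,0.0] 255
   [0.0,0.0,0.179] [0.0373,0.1104,0.0] 255
end [0.6088 0.1306 0.146 ]
```

>>> carry_out --plan '[{"rot": [0, 0, 0], "xyz": [0, 0, -0.0325], "grip": 255}, {"rot": [0, 0, 0], "xyz": [0, 0, -0.065], "grip": 255}, {"rot": [0, 0, 0], "xyz": [0, 0, -0.0975], "grip": 255}, {"rot": [0, 0, 0], "xyz": [0, 0, -0.13], "grip": 255}, {"rot": [0, 0, 0.06], "xyz": [0.0033, 0.0386, -0.13], "grip": 255}, {"rot": [0, 0, 0.12], "xyz": [0.0066, 0.0773, -0.13], "grip": 255}, {"rot": [0, 0, 0.18], "xyz": [0.01, 0.1161, -0.13], "grip": 255}, {"rot": [0, 0, 0.24], "xyz": [0.0133, 0.1548, -0.13], "grip": 255}]'

```text
clock: 35.55
tool_pos: [0.5864, 0.0172, 0.146]
eef_rot: [0.259, 0.966, -0.001, 0.0]
contact_force: [0.9, 0.7, -0.6]
opening: 0.154
finger_force: 25.1
```

>>> carry_out --plan '[{"rot": [0, 0, 0.059], "xyz": [0.0125, 0.0368, 0], "grip": 255}, {"rot": [0, 0, 0.119], "xyz": [0.0249, 0.0736, 0], "grip": 255}, {"rot": [0, 0, 0.179], "xyz": [0.0373, 0.1104, 0], "grip": 255}, {"rot": [0, 0, 0.179], "xyz": [0.0373, 0.1104, 0], "grip": 255}, {"rot": [0, 0, 0.179], "xyz": [0.0373, 0.1104, 0], "grip": 255}, {"rot": [0, 0, 0.179], "xyz": [0.0373, 0.1104, 0], "grip": 255}, {"rot": [0, 0, 0.179], "xyz": [0.0373, 0.1104, 0], "grip": 255}, {"rot": [0, 0, 0.179], "xyz": [0.0373, 0.1104, 0], "grip": 255}]'

```text
clock: 36.22
tool_pos: [0.6087, 0.128, 0.1453]
eef_rot: [0.343, 0.939, -0.001, -0.0]
contact_force: [-0.2, -0.0, -1.1]
opening: 0.156
finger_force: 25.1
```

>>> carry_out --plan '[{"rot": [0, 0, 0], "xyz": [0, 0, 0.03], "grip": 255}, {"rot": [0, 0, 0], "xyz": [0, 0, 0.06], "grip": 255}, {"rot": [0, 0, 0], "xyz": [0, 0, 0.07], "grip": 255}, {"rot": [0, 0, 0], "xyz": [0, 0, 0.07], "grip": 255}, {"rot": [0, 0, 0], "xyz": [0, 0, 0.07], "grip": 255}, {"rot": [0, 0, 0], "xyz": [0, 0, 0.07], "grip": 255}, {"rot": [0, 0, 0], "xyz": [0, 0, 0.07], "grip": 255}, {"rot": [0, 0, 0], "xyz": [0, 0, 0.07], "grip": 255}]'

```text
clock: 36.88
tool_pos: [0.6095, 0.1308, 0.0771]
eef_rot: [0.342, 0.94, 0.0, 0.001]
contact_force: [-0.7, 0.2, -1.0]
opening: 0.155
finger_force: 25.1
```

Run:
```python
from pl import *
rebase()
plan([(.6086,.1307,.064,140,255,0)])
```

```text
meas [0.6095 0.1308 0.0771] 140.0
CALL
   [0.001,0.002,0.0] [0.0007,-0.0007,0.0131] 255
end [0.6085 0.1307 0.064 ]
```

>>> carry_out --plan '[{"rot": [0, 0, 0], "xyz": [0.0004, -0.0004, 0.01], "grip": 255}, {"rot": [0, 0, 0], "xyz": [0.0004, -0.0004, 0.013], "grip": 255}, {"rot": [0, 0, 0], "xyz": [0.0004, -0.0004, 0.015], "grip": 255}, {"rot": [0, 0, 0], "xyz": [0.0004, -0.0004, 0.017], "grip": 255}, {"rot": [0, 0, 0], "xyz": [0.0004, -0.0004, 0.019], "grip": 255}, {"rot": [0, 0, 0], "xyz": [0.0004, -0.0004, 0.0205], "grip": 255}, {"rot": [0, 0, 0], "xyz": [0.0004, -0.0004, 0.0205], "grip": 255}, {"rot": [0, 0, 0], "xyz": [0.0004, -0.0004, 0.0205], "grip": 255}]'

```text
clock: 37.55
tool_pos: [0.6086, 0.1309, 0.056]
eef_rot: [0.342, 0.94, 0.0, 0.001]
contact_force: [-0.6, -1.2, 5.4]
opening: 0.155
finger_force: 25.0
```

>>> carry_out --plan '[{"rot": [0, 0, 0], "xyz": [0, 0, 0], "grip": 130}, {"rot": [0, 0, 0], "xyz": [0, 0, 0], "grip": 130}, {"rot": [0, 0, 0], "xyz": [0, 0, 0], "grip": 130}, {"rot": [0, 0, 0], "xyz": [0, 0, 0], "grip": 130}, {"rot": [0, 0, 0], "xyz": [0, 0, -0.03], "grip": 130}, {"rot": [0, 0, 0], "xyz": [0, 0, -0.06], "grip": 130}, {"rot": [0, 0, 0], "xyz": [0, 0, -0.09], "grip": 0}, {"rot": [0, 0, 0], "xyz": [0, 0, -0.09], "grip": 0}]'

```text
clock: 38.22
tool_pos: [0.6109, 0.1327, 0.1507]
eef_rot: [0.342, 0.94, 0.003, 0.003]
contact_force: [0.9, 0.9, 0.8]
opening: 0.621
finger_force: 0.0
```

Run:
```python
from pl import *
rebase()
plan([(.6149,-.2567,.14,62.7,0,6)])
```

```text
meas [0.6109 0.1327 0.1507] 140.0
CALL
   [0.001,0.0,0.112] [-0.0211,-0.0247,0.0008] 0
   [0.002,0.0,0.225] [-0.0422,-0.0493,0.0016] 0
   [0.002,0.0,0.337] [-0.0633,-0.074,0.0024] 0
   [0.003,-0.001,0.45] [-0.0844,-0.0986,0.0031] 0
   [0.004,-0.001,0.562] [-0.1055,-0.1233,0.0039] 0
   [0.005,-0.001,0.675] [-0.1266,-0.1479,0.0047] 0
   [0.005,-0.001,0.787] [-0.1477,-0.1726,0.0055] 0
   [0.006,-0.001,0.9] [-0.1688,-0.1972,0.0063] 0
CALL
   [0.001,0.0,0.112] [-0.0325,0.0012,0.0009] 0
   [0.002,-0.001,0.224] [-0.0649,0.0024,0.0018] 0
   [0.002,-0.001,0.337] [-0.0973,0.0037,0.0027] 0
   [0.003,-0.001,0.449] [-0.1297,0.0049,0.0035] 0
   [0.003,-0.001,0.449] [-0.1297,0.0049,0.0035] 0
   [0.003,-0.001,0.449] [-0.1297,0.0049,0.0035] 0
   [0.003,-0.001,0.449] [-0.1297,0.0049,0.0035] 0
   [0.003,-0.001,0.449] [-0.1297,0.0049,0.0035] 0
CALL
   [0.0,0.0,0.0] [-0.0,-0.0,0.0] 0
   [0.0,0.0,0.0] [-0.0,-0.0,0.0] 0
end [ 0.6149 -0.2567  0.14  ]
```

>>> carry_out --plan '[{"rot": [0, 0, 0.112], "xyz": [-0.0211, -0.0247, 0.001], "grip": 0}, {"rot": [0, 0, 0.225], "xyz": [-0.0422, -0.0493, 0.002], "grip": 0}, {"rot": [0.002, 0, 0.337], "xyz": [-0.0633, -0.074, 0.002], "grip": 0}, {"rot": [0.003, 0, 0.45], "xyz": [-0.0844, -0.0986, 0.003], "grip": 0}, {"rot": [0.004, 0, 0.562], "xyz": [-0.1055, -0.1233, 0.004], "grip": 0}, {"rot": [0.005, 0, 0.675], "xyz": [-0.1266, -0.1479, 0.005], "grip": 0}, {"rot": [0.005, 0, 0.787], "xyz": [-0.1477, -0.1726, 0.0055], "grip": 0}, {"rot": [0.006, 0, 0.9], "xyz": [-0.1688, -0.1972, 0.0063], "grip": 0}]'

```text
clock: 38.88
tool_pos: [0.6102, -0.1309, 0.1386]
eef_rot: [0.718, 0.696, -0.003, -0.001]
contact_force: [0.7, -0.7, -0.8]
opening: 0.998
finger_force: 0.0
```

>>> carry_out --plan '[{"rot": [0, 0, 0.112], "xyz": [-0.0325, 0.0012, 0.001], "grip": 0}, {"rot": [0, 0, 0.224], "xyz": [-0.0649, 0.0024, 0.002], "grip": 0}, {"rot": [0, 0, 0.337], "xyz": [-0.0973, 0.0037, 0.003], "grip": 0}, {"rot": [0.003, 0, 0.449], "xyz": [-0.1297, 0.0049, 0.0035], "grip": 0}, {"rot": [0.003, 0, 0.449], "xyz": [-0.1297, 0.0049, 0.0035], "grip": 0}, {"rot": [0.003, 0, 0.449], "xyz": [-0.1297, 0.0049, 0.0035], "grip": 0}, {"rot": [0.003, 0, 0.449], "xyz": [-0.1297, 0.0049, 0.0035], "grip": 0}, {"rot": [0.003, 0, 0.449], "xyz": [-0.1297, 0.0049, 0.0035], "grip": 0}]'

```text
clock: 39.55
tool_pos: [0.6124, -0.2565, 0.1358]
eef_rot: [0.853, 0.522, -0.004, -0.002]
contact_force: [-0.1, -0.9, -0.3]
opening: 0.999
finger_force: 0.0
```

>>> carry_out --plan '[{"rot": [0, 0, 0], "xyz": [0, 0, 0], "grip": 0}, {"rot": [0, 0, 0], "xyz": [0, 0, 0], "grip": 0}, {"rot": [0, 0, 0], "xyz": [0, 0, 0], "grip": 0}]'

```text
clock: 39.8
tool_pos: [0.6124, -0.2579, 0.1361]
eef_rot: [0.853, 0.521, -0.004, -0.001]
contact_force: [0.7, -0.7, 0.2]
opening: 0.998
finger_force: 0.0
```

```bash
python3 look.py lid_oblong:side; python3 dr.py;  python3 - <<'E'
from pl import *
rebase()
plan([(.6149,-.2567,.016,62.7,0,0)])
E
```

```text
lid_oblong [ 0.615  -0.2555  0.     -0.4758] -27.3 7.6
case_large [0.6708 0.0439 0.6537] 37.5 6.9
case_small [0.6097 0.131  0.6441] 36.9 8.6
case_oblong [0.5542 0.2197 0.5913] 33.9 3.8
meas [ 0.6123 -0.2584  0.1361] 62.8
CALL
   [-0.002,0.002,0.0] [0.0012,0.0008,0.04] 0
   [-0.004,0.004,0.001] [0.0023,0.0015,0.08] 0
   [-0.006,0.006,0.001] [0.0035,0.0023,0.12] 0
end [ 0.6149 -0.2567  0.016 ]
```

>>> carry_out --plan '[{"rot": [-0.002, 0.002, 0], "xyz": [0.0012, 0.0008, 0.04], "grip": 0}, {"rot": [-0.004, 0.004, 0], "xyz": [0.0023, 0.0015, 0.08], "grip": 0}, {"rot": [-0.006, 0.006, 0], "xyz": [0.0035, 0.0023, 0.12], "grip": 0}, {"rot": [-0.006, 0.006, 0], "xyz": [0.0035, 0.0023, 0.12], "grip": 0}, {"rot": [-0.006, 0.006, 0], "xyz": [0.0035, 0.0023, 0.12], "grip": 0}, {"rot": [-0.006, 0.006, 0], "xyz": [0.0035, 0.0023, 0.12], "grip": 255}, {"rot": [-0.006, 0.006, 0], "xyz": [0.0035, 0.0023, 0.12], "grip": 255}, {"rot": [-0.006, 0.006, 0], "xyz": [0.0035, 0.0023, 0.12], "grip": 255}]' --squeeze 12

```text
clock: 40.57
tool_pos: [0.6169, -0.2578, 0.0191]
eef_rot: [0.854, 0.52, 0.002, 0.002]
contact_force: [0.8, -0.5, 0.5]
opening: 0.797
finger_force: 0.0
```

>>> carry_out --plan '[{"rot": [0, 0, 0], "xyz": [0, 0, 0], "grip": 255}, {"rot": [0, 0, 0], "xyz": [0, 0, 0], "grip": 255}, {"rot": [0, 0, 0], "xyz": [0, 0, 0], "grip": 255}, {"rot": [0, 0, 0], "xyz": [0, 0, 0], "grip": 255}, {"rot": [0, 0, 0], "xyz": [0, 0, 0], "grip": 255}, {"rot": [0, 0, 0], "xyz": [0, 0, 0], "grip": 255}, {"rot": [0, 0, 0], "xyz": [0, 0, 0], "grip": 255}]'

```text
clock: 41.15
tool_pos: [0.6148, -0.2572, 0.0161]
eef_rot: [0.854, 0.52, -0.0, -0.0]
contact_force: [-0.3, -0.0, 2.3]
opening: 0.383
finger_force: 12.0
```

>>> carry_out --plan '[{"rot": [0, 0, 0], "xyz": [0, 0, 0], "grip": 100}, {"rot": [0, 0, 0], "xyz": [0, 0, 0], "grip": 100}, {"rot": [0, 0, 0], "xyz": [0, 0, 0], "grip": 100}, {"rot": [0, 0, 0], "xyz": [0, 0, 0], "grip": 100}, {"rot": [0, 0, 0.449], "xyz": [0, 0, 0], "grip": 100}, {"rot": [0, 0, 0.449], "xyz": [0, 0, 0], "grip": 100}, {"rot": [0, 0, 0.449], "xyz": [0, 0, 0], "grip": 100}, {"rot": [0, 0, 0.449], "xyz": [0, 0, 0], "grip": 100}]'

```text
clock: 41.82
tool_pos: [0.6149, -0.257, 0.016]
eef_rot: [0.949, 0.315, -0.0, -0.0]
contact_force: [0.1, 1.0, 0.3]
opening: 0.611
finger_force: 0.0
```

>>> carry_out --plan '[{"rot": [0, 0, 0.897], "xyz": [0, 0, 0], "grip": 100}, {"rot": [0, 0, 0.897], "xyz": [0, 0, 0], "grip": 100}, {"rot": [0, 0, 0.897], "xyz": [0, 0, 0], "grip": 100}, {"rot": [0, 0, 0.897], "xyz": [0, 0, 0], "grip": 100}, {"rot": [0, 0, 0.897], "xyz": [0, 0, 0], "grip": 100}, {"rot": [0, 0, 0.897], "xyz": [0, 0, 0], "grip": 100}, {"rot": [0, 0, 0.897], "xyz": [0, 0, 0], "grip": 100}, {"rot": [0, 0, 0.897], "xyz": [0, 0, 0], "grip": 100}]'

```text
clock: 42.48
tool_pos: [0.615, -0.2568, 0.016]
eef_rot: [0.992, -0.127, -0.0, 0.0]
contact_force: [0.4, 1.3, 0.1]
opening: 0.608
finger_force: 0.0
```

>>> carry_out --plan '[{"rot": [0, 0, 0.225], "xyz": [0, 0, 0], "grip": 100}, {"rot": [0, 0, 0.225], "xyz": [0, 0, 0], "grip": 100}, {"rot": [0, 0, 0.225], "xyz": [0, 0, 0], "grip": 100}, {"rot": [0, 0, 0.225], "xyz": [0, 0, 0], "grip": 255}, {"rot": [0, 0, 0.225], "xyz": [0, 0, 0], "grip": 255}, {"rot": [0, 0, 0.225], "xyz": [0, 0, 0], "grip": 255}, {"rot": [0, 0, 0.225], "xyz": [0, 0, 0], "grip": 255}, {"rot": [0, 0, 0.225], "xyz": [0, 0, 0], "grip": 255}]' --squeeze 25

```text
clock: 43.15
tool_pos: [0.6148, -0.2572, 0.0159]
eef_rot: [0.972, -0.235, -0.0, -0.0]
contact_force: [0.4, 0.8, 0.5]
opening: 0.254
finger_force: 0.0
```

>>> carry_out --plan '[{"rot": [0, 0, 0], "xyz": [0, 0, 0], "grip": 255}, {"rot": [0, 0, 0], "xyz": [0, 0, 0], "grip": 255}, {"rot": [0, 0, 0], "xyz": [0, 0, 0], "grip": 255}, {"rot": [0, 0, 0], "xyz": [0, 0, 0], "grip": 255}]'

```text
clock: 43.48
tool_pos: [0.6148, -0.2572, 0.016]
eef_rot: [0.972, -0.236, -0.0, 0.0]
contact_force: [-0.0, -0.2, -0.5]
opening: 0.159
finger_force: 25.0
```

Run:
```python
from pl import *
rebase()
p,q=load()
plan([(p[0],p[1],.146,-27.3,255,0),(.5529,.2186,.146,33.7,255,5)])
```

```text
meas [ 0.6148 -0.2572  0.016 ] -27.3
CALL
   [0.0,0.0,0.0] [-0.0,0.0,-0.0325] 255
   [0.0,0.0,0.0] [-0.0,0.0,-0.065] 255
   [0.0,0.0,0.0] [-0.0,0.0,-0.0975] 255
   [0.0,0.0,0.0] [-0.0,0.0,-0.13] 255
   [0.0,0.0,-0.088] [-0.0228,-0.0329,-0.13] 255
   [0.0,0.0,-0.177] [-0.0455,-0.0657,-0.13] 255
   [0.0,0.0,-0.266] [-0.0683,-0.0986,-0.13] 255
   [0.0,0.0,-0.354] [-0.091,-0.1315,-0.13] 255
CALL
   [0.0,0.0,-0.089] [-0.01,-0.0387,-0.0] 255
   [0.0,0.0,-0.178] [-0.0199,-0.0775,-0.0] 255
   [0.0,0.0,-0.267] [-0.0299,-0.1162,-0.0] 255
   [0.0,0.0,-0.355] [-0.0398,-0.1549,0.0] 255
   [0.0,0.0,-0.444] [-0.0498,-0.1936,0.0] 255
   [0.0,0.0,-0.533] [-0.0597,-0.2324,0.0] 255
   [0.0,0.0,-0.621] [-0.0697,-0.2711,0.0] 255
   [0.0,0.0,-0.71] [-0.0796,-0.3098,0.0] 255
CALL
   [0.0,0.0,0.0] [-0.0,-0.0,0.0] 255
   [0.0,0.0,0.0] [-0.0,-0.0,0.0] 255
   [0.0,0.0,0.0] [-0.0,-0.0,0.0] 255
   [0.0,0.0,0.0] [-0.0,-0.0,0.0] 255
   [0.0,0.0,0.0] [-0.0,-0.0,0.0] 255
end [0.5529 0.2186 0.146 ]
```

>>> carry_out --plan '[{"rot": [0, 0, 0], "xyz": [0, 0, -0.0325], "grip": 255}, {"rot": [0, 0, 0], "xyz": [0, 0, -0.065], "grip": 255}, {"rot": [0, 0, 0], "xyz": [0, 0, -0.0975], "grip": 255}, {"rot": [0, 0, 0], "xyz": [0, 0, -0.13], "grip": 255}, {"rot": [0, 0, -0.088], "xyz": [-0.0228, -0.0329, -0.13], "grip": 255}, {"rot": [0, 0, -0.177], "xyz": [-0.0455, -0.0657, -0.13], "grip": 255}, {"rot": [0, 0, -0.266], "xyz": [-0.0683, -0.0986, -0.13], "grip": 255}, {"rot": [0, 0, -0.354], "xyz": [-0.091, -0.1315, -0.13], "grip": 255}]'

```text
clock: 44.15
tool_pos: [0.5938, -0.0971, 0.1464]
eef_rot: [0.998, -0.059, 0.0, -0.0]
contact_force: [0.0, 1.3, -0.3]
opening: 0.157
finger_force: 25.0
```

>>> carry_out --plan '[{"rot": [0, 0, -0.089], "xyz": [-0.01, -0.0387, 0], "grip": 255}, {"rot": [0, 0, -0.178], "xyz": [-0.0199, -0.0775, 0], "grip": 255}, {"rot": [0, 0, -0.267], "xyz": [-0.0299, -0.1162, 0], "grip": 255}, {"rot": [0, 0, -0.355], "xyz": [-0.0398, -0.1549, 0], "grip": 255}, {"rot": [0, 0, -0.444], "xyz": [-0.0498, -0.1936, 0], "grip": 255}, {"rot": [0, 0, -0.533], "xyz": [-0.0597, -0.2324, 0], "grip": 255}, {"rot": [0, 0, -0.621], "xyz": [-0.0697, -0.2711, 0], "grip": 255}, {"rot": [0, 0, -0.71], "xyz": [-0.0796, -0.3098, 0], "grip": 255}]'

```text
clock: 44.82
tool_pos: [0.5524, 0.2203, 0.1461]
eef_rot: [0.956, 0.292, -0.0, 0.0]
contact_force: [0.6, 0.5, -0.5]
opening: 0.156
finger_force: 25.0
```

>>> carry_out --plan '[{"rot": [0, 0, 0], "xyz": [0, 0, 0], "grip": 255}, {"rot": [0, 0, 0], "xyz": [0, 0, 0], "grip": 255}, {"rot": [0, 0, 0], "xyz": [0, 0, 0.03], "grip": 255}, {"rot": [0, 0, 0], "xyz": [0, 0, 0.06], "grip": 255}, {"rot": [0, 0, 0], "xyz": [0, 0, 0.07], "grip": 255}, {"rot": [0, 0, 0], "xyz": [0, 0, 0.07], "grip": 255}, {"rot": [0, 0, 0], "xyz": [0, 0, 0.07], "grip": 255}, {"rot": [0, 0, 0], "xyz": [0, 0, 0.07], "grip": 255}]'

```text
clock: 45.48
tool_pos: [0.5541, 0.2184, 0.0774]
eef_rot: [0.957, 0.289, 0.001, -0.0]
contact_force: [-0.3, 0.1, 0.2]
opening: 0.153
finger_force: 25.0
```

>>> carry_out --plan '[{"rot": [0, 0, 0], "xyz": [0, 0, 0], "grip": 255}, {"rot": [0, 0, 0], "xyz": [0, 0, 0], "grip": 255}, {"rot": [0, 0, 0], "xyz": [0, 0, 0], "grip": 255}]'

```text
clock: 45.73
tool_pos: [0.5535, 0.2188, 0.077]
eef_rot: [0.957, 0.29, 0.001, -0.0]
contact_force: [-0.2, 1.2, -0.5]
opening: 0.155
finger_force: 25.0
```

Run:
```python
from pl import *
rebase()
plan([(.5530,.2189,.064,33.8,255,0)])
```

```text
meas [0.5535 0.2188 0.077 ] 33.7
CALL
   [0.0,-0.001,-0.002] [-0.0004,-0.0004,0.013] 255
end [0.553  0.2189 0.064 ]
```

>>> carry_out --plan '[{"rot": [0, 0, 0], "xyz": [-0.0002, -0.0002, 0.01], "grip": 255}, {"rot": [0, 0, 0], "xyz": [-0.0002, -0.0002, 0.013], "grip": 255}, {"rot": [0, 0, 0], "xyz": [-0.0002, -0.0002, 0.015], "grip": 255}, {"rot": [0, 0, 0], "xyz": [-0.0002, -0.0002, 0.017], "grip": 255}, {"rot": [0, 0, 0], "xyz": [-0.0002, -0.0002, 0.019], "grip": 255}, {"rot": [0, 0, 0], "xyz": [-0.0002, -0.0002, 0.0205], "grip": 255}, {"rot": [0, 0, 0], "xyz": [-0.0002, -0.0002, 0.0205], "grip": 255}, {"rot": [0, 0, 0], "xyz": [-0.0002, -0.0002, 0.0205], "grip": 255}]'

```text
clock: 46.4
tool_pos: [0.5537, 0.2194, 0.0566]
eef_rot: [0.957, 0.29, 0.001, -0.0]
contact_force: [-0.8, -0.3, 8.0]
opening: 0.157
finger_force: 25.0
```

>>> carry_out --plan '[{"rot": [0, 0, 0], "xyz": [0, 0, 0], "grip": 130}, {"rot": [0, 0, 0], "xyz": [0, 0, 0], "grip": 130}, {"rot": [0, 0, 0], "xyz": [0, 0, 0], "grip": 130}, {"rot": [0, 0, 0], "xyz": [0, 0, 0], "grip": 130}, {"rot": [0, 0, 0], "xyz": [0, 0, -0.03], "grip": 130}, {"rot": [0, 0, 0], "xyz": [0, 0, -0.06], "grip": 130}, {"rot": [0, 0, 0], "xyz": [0, 0, -0.09], "grip": 130}, {"rot": [0, 0, 0], "xyz": [0, 0, -0.09], "grip": 255}]'

```text
clock: 47.07
tool_pos: [0.5558, 0.2203, 0.1506]
eef_rot: [0.957, 0.29, 0.005, -0.001]
contact_force: [0.6, 0.2, 0.8]
opening: 0.436
finger_force: 0.0
```

Run:
```python
from pl import *
from h import plane
rebase()
P=np.load('panel.npy'); u=np.array([np.cos(P[2]),np.sin(P[2])])
for p in((200,197),(248,165),(224,181)): print('open est',((plane('top',p,.095)[:2]-P[:2])@u).round(4))
g=P[:2]-.08*u
plan([(g[0],g[1],.146,33.7,255,5)])
```

```text
meas [0.5558 0.2203 0.1506] 33.7
open est 0.1658
open est 0.1672
open est 0.1664
CALL
   [0.0,-0.002,0.0] [-0.0295,0.0173,0.0005] 255
   [0.0,-0.003,0.0] [-0.059,0.0346,0.001] 255
   [0.0,-0.005,0.0] [-0.0885,0.0518,0.0015] 255
   [0.001,-0.006,0.0] [-0.1181,0.0691,0.0021] 255
   [0.001,-0.008,-0.001] [-0.1476,0.0864,0.0026] 255
   [0.001,-0.009,-0.001] [-0.1771,0.1037,0.0031] 255
   [0.001,-0.009,-0.001] [-0.1771,0.1037,0.0031] 255
   [0.001,-0.009,-0.001] [-0.1771,0.1037,0.0031] 255
CALL
   [0.0,0.0,0.0] [0.0,-0.0,-0.0] 255
   [0.0,0.0,0.0] [0.0,-0.0,-0.0] 255
   [0.0,0.0,0.0] [0.0,-0.0,-0.0] 255
end [0.4659 0.0358 0.146 ]
```

>>> carry_out --plan '[{"rot": [0, 0, 0], "xyz": [-0.0295, 0.0173, 0], "grip": 255}, {"rot": [0, -0.003, 0], "xyz": [-0.059, 0.0346, 0], "grip": 255}, {"rot": [0, -0.005, 0], "xyz": [-0.0885, 0.0518, 0.001], "grip": 255}, {"rot": [0, -0.006, 0], "xyz": [-0.1181, 0.0691, 0.002], "grip": 255}, {"rot": [0, -0.008, 0], "xyz": [-0.1476, 0.0864, 0.002], "grip": 255}, {"rot": [0, -0.009, 0], "xyz": [-0.1771, 0.1037, 0.003], "grip": 255}, {"rot": [0, -0.009, 0], "xyz": [-0.1771, 0.1037, 0.003], "grip": 255}, {"rot": [0, -0.009, 0], "xyz": [-0.1771, 0.1037, 0.003], "grip": 255}]'

```text
clock: 47.73
tool_pos: [0.4617, 0.032, 0.1421]
eef_rot: [0.958, 0.288, -0.006, 0.002]
contact_force: [-0.3, 1.2, -0.2]
opening: 0.003
finger_force: 0.0
```

>>> carry_out --plan '[{"rot": [0, 0, 0], "xyz": [0, 0, 0], "grip": 255}, {"rot": [0, 0, 0], "xyz": [0, 0, 0], "grip": 255}, {"rot": [0, 0, 0], "xyz": [0, 0, 0], "grip": 255}]'

```text
clock: 47.98
tool_pos: [0.4636, 0.0357, 0.1425]
eef_rot: [0.957, 0.291, -0.004, 0.001]
contact_force: [0.2, 0.2, 0.0]
opening: 0.005
finger_force: 0.0
```

```bash
python3 look.py >/dev/null
python3 - <<'E'
from pl import *
rebase()
from h import *
cv2.imwrite('pics/t4.png',cv2.resize(np.hstack([np.load('It.npy')[160:290,190:350],np.load('Is.npy')[160:290,230:390]]),None,fx=2.5,fy=2.5,interpolation=cv2.INTER_CUBIC)[:,:,::-1])
P=np.load('panel.npy'); u=np.array([np.cos(P[2]),np.sin(P[2])]); g=P[:2]-.08*u
plan([(g[0],g[1],.046,33.7,255,2)])
E
```

```text
meas [0.4633 0.0353 0.1425] 33.8
CALL
   [0.0,0.003,0.0] [0.0011,0.0003,0.0321] 255
   [0.0,0.006,0.001] [0.0022,0.0007,0.0643] 255
   [-0.001,0.009,0.001] [0.0033,0.001,0.0964] 255
   [-0.001,0.009,0.001] [0.0033,0.001,0.0964] 255
   [-0.001,0.009,0.001] [0.0033,0.001,0.0964] 255
end [0.4659 0.0359 0.046 ]
```

View pics/t4.png

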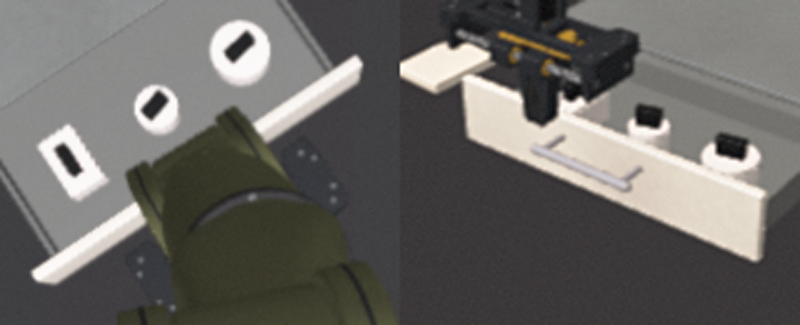

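All three lids sit flat on their cases, at (72,160), (157,105) and (240,47). Lower behind the handle and push.

>>> carry_out --plan '[{"rot": [0, 0.003, 0], "xyz": [0.0011, 0, 0.032], "grip": 255}, {"rot": [0, 0.006, 0], "xyz": [0.0022, 0, 0.064], "grip": 255}, {"rot": [0, 0.009, 0], "xyz": [0.0033, 0, 0.0964], "grip": 255}, {"rot": [0, 0.009, 0], "xyz": [0.0033, 0, 0.0964], "grip": 255}, {"rot": [0, 0.009, 0], "xyz": [0.0033, 0, 0.0964], "grip": 255}, {"rot": [0, 0.009, 0], "xyz": [0.0033, 0, 0.0964], "grip": 255}]'

```text
clock: 48.58
tool_pos: [0.4653, 0.0359, 0.0472]
eef_rot: [0.957, 0.29, 0.0, -0.0]
contact_force: [0.4, 0.3, 0.6]
opening: 0.001
finger_force: 0.0
```

>>> carry_out --plan '[{"rot": [0, 0, 0], "xyz": [0.005, 0, 0], "grip": 255}, {"rot": [0, 0, 0], "xyz": [0.012, 0, 0], "grip": 255}, {"rot": [0, 0, 0], "xyz": [0.018, 0, 0], "grip": 255}, {"rot": [0, 0, 0], "xyz": [0.023, 0, 0], "grip": 255}, {"rot": [0, 0, 0], "xyz": [0.028, 0, 0], "grip": 255}, {"rot": [0, 0, 0], "xyz": [0.033, 0, 0], "grip": 255}, {"rot": [0, 0, 0], "xyz": [0.04, 0, 0], "grip": 255}, {"rot": [0, 0, 0], "xyz": [0.05, 0, 0], "grip": 255}]'

```text
clock: 49.25
tool_pos: [0.5045, 0.0619, 0.046]
eef_rot: [0.957, 0.289, -0.003, 0.001]
contact_force: [-2.5, -3.0, 1.4]
opening: 0.002
finger_force: 1.5
```

>>> carry_out --plan '[{"rot": [0, 0, 0], "xyz": [0.01, 0, 0], "grip": 255}, {"rot": [0, 0, 0], "xyz": [0.02, 0, 0], "grip": 255}, {"rot": [0, 0, 0], "xyz": [0.03, 0, 0], "grip": 255}, {"rot": [0, 0, 0], "xyz": [0.04, 0, 0], "grip": 255}, {"rot": [0, 0, 0], "xyz": [0.05, 0, 0], "grip": 255}, {"rot": [0, 0, 0], "xyz": [0.06, 0, 0], "grip": 255}, {"rot": [0, 0, 0], "xyz": [0.07, 0, 0], "grip": 255}, {"rot": [0, 0, 0], "xyz": [0.08, 0, 0], "grip": 255}]'

```text
clock: 49.92
tool_pos: [0.5722, 0.1073, 0.0459]
eef_rot: [0.957, 0.29, -0.002, 0.0]
contact_force: [-1.5, -1.9, 1.7]
opening: 0.005
finger_force: 1.3
```

>>> carry_out --plan '[{"rot": [0, 0, 0], "xyz": [0.01, 0, 0], "grip": 255}, {"rot": [0, 0, 0], "xyz": [0.02, 0, 0], "grip": 255}, {"rot": [0, 0, 0], "xyz": [0.027, 0, 0], "grip": 255}, {"rot": [0, 0, 0], "xyz": [0.033, 0, 0], "grip": 255}, {"rot": [0, 0, 0], "xyz": [0.038, 0, 0], "grip": 255}, {"rot": [0, 0, 0], "xyz": [0.043, 0, 0], "grip": 255}, {"rot": [0, 0, 0], "xyz": [0.047, 0, 0], "grip": 255}, {"rot": [0, 0, 0], "xyz": [0.05, 0, 0], "grip": 255}]'

```text
clock: 50.58
tool_pos: [0.6146, 0.1356, 0.0458]
eef_rot: [0.957, 0.29, -0.0, -0.0]
contact_force: [-1.3, -0.4, 0.3]
opening: 0.003
finger_force: 1.1
```

```bash
python3 look.py >/dev/null
python3 - <<'E'
from h import *
s=r.get_state(); P=np.load('panel.npy'); u=np.array([np.cos(P[2]),np.sin(P[2])]); print(((s['tool_pos'][:2]-P[:2])@u).round(4), s['contact_force'])
cv2.imwrite('pics/t5.png',cv2.resize(np.hstack([np.load('It.npy')[60:290,120:340],np.load('Is.npy')[130:360,240:460]]),None,fx=1.8,fy=1.8,interpolation=cv2.INTER_CUBIC)[:,:,::-1])
E
```

```text
0.0999 [-0.13872961 -0.25506228  0.31521138]
```

View pics/t5.png

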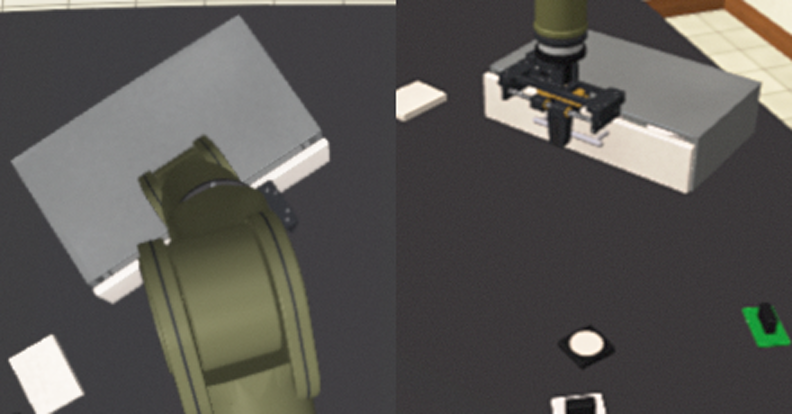

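Nearly shut, with a small gap left at the panel. Finish gently.

>>> carry_out --plan '[{"rot": [0, 0, 0], "xyz": [0.002, 0, 0], "grip": 255}, {"rot": [0, 0, 0], "xyz": [0.004, 0, 0], "grip": 255}, {"rot": [0, 0, 0], "xyz": [0.006, 0, 0], "grip": 255}, {"rot": [0, 0, 0], "xyz": [0.008, 0, 0], "grip": 255}, {"rot": [0, 0, 0], "xyz": [0.008, 0, 0], "grip": 255}, {"rot": [0, 0, 0], "xyz": [0.008, 0, 0], "grip": 255}]'

```text
clock: 51.18
tool_pos: [0.6208, 0.1394, 0.046]
eef_rot: [0.957, 0.29, -0.001, 0.0]
contact_force: [-4.3, -1.9, 2.9]
opening: 0.006
finger_force: 1.8
```

>>> carry_out --plan '[{"rot": [0, 0, 0], "xyz": [0.002, 0, 0], "grip": 255}, {"rot": [0, 0, 0], "xyz": [0.003, 0, 0], "grip": 255}, {"rot": [0, 0, 0], "xyz": [0.004, 0, 0], "grip": 255}, {"rot": [0, 0, 0], "xyz": [0.004, 0, 0], "grip": 255}]'

```text
clock: 51.52
tool_pos: [0.6209, 0.1395, 0.0458]
eef_rot: [0.957, 0.289, -0.005, 0.001]
contact_force: [-10.2, -4.5, 8.7]
opening: 0.002
finger_force: 5.7
```

>>> carry_out --plan '[{"rot": [0, 0, 0], "xyz": [-0.01, 0, 0], "grip": 255}, {"rot": [0, 0, 0], "xyz": [-0.04, 0, 0], "grip": 255}, {"rot": [0, 0, 0], "xyz": [-0.07, 0, 0], "grip": 255}, {"rot": [0, 0, 0], "xyz": [-0.1, 0, 0], "grip": 255}, {"rot": [0, 0, 0], "xyz": [-0.1, 0, -0.04], "grip": 255}, {"rot": [0, 0, 0], "xyz": [-0.1, 0, -0.08], "grip": 255}, {"rot": [0, 0, 0], "xyz": [-0.1, 0, -0.12], "grip": 255}, {"rot": [0, 0, 0], "xyz": [-0.1, 0, -0.12], "grip": 255}]'

```text
clock: 52.18
tool_pos: [0.5474, 0.0884, 0.1734]
eef_rot: [0.957, 0.289, 0.008, -0.0]
contact_force: [-0.3, 0.8, -0.7]
opening: 0.003
finger_force: 0.0
```

>>> carry_out --plan '[{"rot": [0, 0, 0], "xyz": [0, 0, -0.03], "grip": 255}, {"rot": [0, 0, 0], "xyz": [0, 0, -0.03], "grip": 255}, {"rot": [0, 0, 0], "xyz": [0, 0, -0.03], "grip": 255}, {"rot": [0, 0, 0], "xyz": [0, 0, -0.03], "grip": 255}]'

```text
clock: 52.52
tool_pos: [0.5421, 0.0866, 0.1961]
eef_rot: [0.957, 0.29, 0.001, -0.0]
contact_force: [0.4, 0.6, -0.1]
opening: 0.003
finger_force: 0.0
```

```bash
python3 look.py >/dev/null
python3 - <<'E'
from h import *
t=np.load('It.npy');s=np.load('Is.npy')
cv2.imwrite('pics/t6.png',cv2.resize(np.hstack([t[60:240,120:310],s[130:310,260:450]]),None,fx=2.1,fy=2.1,interpolation=cv2.INTER_CUBIC)[:,:,::-1])
# refit panel along u with the side/top views
P=np.load('panel.npy')
def box(d):
    B=prism(np.array([[0,.195],[.012,.195],[.012,-.195],[0,-.195]]),P[3],.086)
    B[:,0]+=d; return B@R.from_euler('z',P[2]).as_matrix().T+[P[0],P[1],0]
I={'side':s}
G={n:np.clip((I[n].min(2).astype(float)-130)/45,0,1) for n in I}
W={n:cv2.dilate(sil(n,box(.157),np.zeros(2),(480,640)),np.ones((21,21))) for n in I}
for d in np.arange(.145,.176,.0025): print(d.round(4),round(sum((W[n]*(sil(n,box(d),np.zeros(2),(480,640))-G[n])**2).sum() for n in I),1))
E
```

```text
0.145 576.5
0.1475 437.1
0.15 306.7
0.1525 188.5
0.155 106.1
0.1575 115.3
0.16 215.9
0.1625 351.2
0.165 492.2
0.1675 623.0
0.17 744.4
0.1725 871.1
0.175 997.9
```

View pics/t6.png

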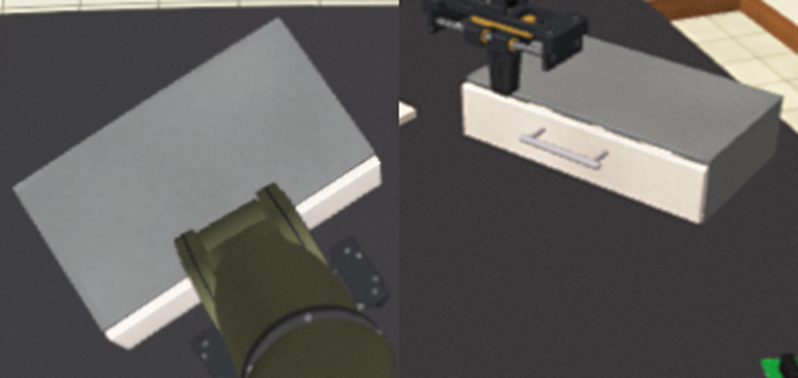

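The panel now sits flush against the unit, after 0.156 m of travel to a firm stop, and the arm is clear.

```bash
python3 -c "
from plant import r
print(r.finish_job())"
```

```text
the job is handed in; nothing more can be done
None
```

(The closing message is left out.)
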